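# Put the liquid bottles away in the pull-out bay

### The job

Put the two larger bottles from the carton (the kind that already stands in the bay) away in the bottle bay, one at a time: stand each on the front of the pull-out tray and push it up the lane between the guide rods without tipping it, until all three stand upright in tight single file against the back stop. Then hold down the release lever at the tray's front corner and push the tray fully home. The smaller bottle stays in the carton, and nothing else on the bench is to be disturbed.

Things in the scene. Friction and masses are not known exactly. Their poses are not given: they have to be found in the camera images.
- bottle_bay: bottle bay: grey sheet-steel housing fixed on the bench, 130 mm wide, 212 deep, 114 high, open towards the robot; the pull-out tray comes out of its front. Origin: on the bench at the middle of the open front; x runs into the bay (direction of the lane and of the tray's travel), y left seen from the robot, z up. Turned up to 0.12 rad. A lamp rail hangs 0.59 m over the bench beyond x = 0.59
- lane_end (a point): point of the tray (travels with it): on its floor, 12 mm above the bench, on the lane's centre line at the foot of the back stop; axes as bottle_bay. Three bottles in tight file have their centres at x = -0.019, -0.057, -0.095 in this frame. With the tray out, the bay's roof covers the lane behind x = -0.070; in front of that it is open above
- lane_mouth (a point): point of the tray: on its floor, centre line, between the flared front ends of the guide rods, 138 mm in front of lane_end. Rods: two 6 mm steel rods a side, 20 and 48 mm above the floor, 43 mm clear between the sides, flaring to 74 mm over the first 38 mm. In front of this point 64 mm of bare floor, then a front edge 13 mm high
- tray (a joint): travel of the tray into the bay (m): 0 = fully out and locked, as at the start; 0.135 = fully home, front edge level with the bay's front. Slide friction about 2 N. Unless the lever is pressed it gives no more than 2 mm
- release_lever (a joint): release lever of the slide, on the tray's right front corner: 0 = up (locked, spring-returned), 0.30 rad = fully down. Free from about 0.13 rad; keep it down while the tray starts to move, after 20 mm of travel it may be let go
- lever_pad (a point): middle of the top of the lever's black ribbed paddle (26 mm wide in y, 34 mm long in x), 40 mm above the bench, sticking out in front of the tray. Pressed, it sinks 12 mm here; 2 N to start, about 6 N fully down
- thumb_plate (a point): centre of the front face of the steel plate (22 mm wide, 26 mm high) standing on the tray right behind and above the paddle, its face 22 mm behind lever_pad; lever pivot 42 mm behind lever_pad. A fingertip holding the paddle down and moving along the bay's x bears on this plate and pushes the tray
- carton: delivery carton, fixed: open cardboard box 114 x 114 mm, 56 mm high, floor 3 mm, partition into four 53 mm cells. Origin: centre of its underside. Three bottles stand, in any order, in the cells at (x, y) = (27, 27), (-27, -27), (27, -27) mm. Fingers do not fit beside a bottle in its cell, only round its cap
- bottle_a: large bottle, amber-brown: round body 38 mm diameter, 71 mm high, on it a white screw cap 23 mm diameter, 14 mm high (top at 85 mm); about 0.1 kg, upright; pushed higher than about 25 mm above its base it tips. Origin: centre of its base, z up. At the start in a cell of the carton
- bottle_b: large bottle, amber-brown: round body 38 mm diameter, 71 mm high, on it a white screw cap 23 mm diameter, 14 mm high (top at 85 mm); about 0.1 kg, upright; pushed higher than about 25 mm above its base it tips. Origin: centre of its base, z up. Same as bottle_a; at the start in another cell of the carton
- bottle_c: large bottle, amber-brown: round body 38 mm diameter, 71 mm high, on it a white screw cap 23 mm diameter, 14 mm high (top at 85 mm); about 0.1 kg, upright; pushed higher than about 25 mm above its base it tips. Origin: centre of its base, z up. Same as bottle_a; already stands in the tray's lane, not yet at the back stop; slides on when the next bottle is pushed against it
- small_bottle: smaller bottle, white with a red cap, 34 mm diameter, 75 mm high, another product, in the carton; stays there. Origin: centre of its base
- pot_1: bystander: powder pot with cream lid, 74 mm diameter, 78 mm high, on the right. Origin: centre of its base
- pot_2: bystander: powder pot with cream lid, 71 mm diameter, 74 mm high, on the left beyond the carton. Origin: centre of its base
- denture: bystander: denture lying on the bench near the robot, 46 x 58 x 18 mm. Origin: centre of its underside
- polish_wheel: bystander: flat felt polishing wheel, 50 mm diameter, 15 mm high, lying left of the bay. Origin: centre of its underside
Things that resemble listed ones, but are neither listed nor needed, are in the scene too. Leave any turquoise or yellow look-alike of the bottle_a alone.

How it is judged:
By the outcome, as a careful person would: the job done as asked, in the order asked, and still so for the second after the job is handed in, with the robot touching nothing.
It also fails if it takes over 72 s, if anything falls off the work surface, if the arm or the gripper's body presses on something with over 40 N, if the wrist force passes 120 N, or if a joint passes its speed limit or range.

### The arm

A 7-joint arm with a two-finger parallel gripper is mounted at the origin on a cart in front of the work surface, level with it; the furniture and walls round the work are solid. World frame = base frame: x ahead of the robot, y to its left, z up, the work surface at z = 0. Lengths are in m, angles in rad, forces in N, time in s.
With the tool pointing down it reaches from about 0.425 to 0.95 m from the base axis. Payload 4.7 kg.
Tool frame: the origin (TCP) lies midway between the tips of the shut fingers; the grasp point (between the pads) lies 19 mm behind it; z points along the fingers, y is the direction in which the jaws open and shut (so a half turn about z gives the same grasp; the last joint's range is limited). The gripper opens to 85 mm and grips with 20 to 120 N. Pads are 22 mm wide; open, the fingers measure 114 mm over their backs; the gripper's body (76 mm by 85 mm) begins 54 mm behind the grasp point. The pads swing forward as they close: fully open they stand 13 mm farther back than shut.
Start: joints at [1.252, 0.469, -0.049, 1.532, 0.024, 1.141, -0.082], TCP at [0.193, -0.647, 0.231] pointing down, gripper open.
Joint ranges: [-2.59, 2.59], [-0.33, 1.99], [-1.39, 1.29], [0.1, 2.45], [-1.04, 4.18], [0.21, 1.99], [-2.66, 2.66]. Speed limits (rad/s): [2.57, 2.57, 3.14, 3.14, 3.14, 3.14, 3.14].

### API

Orientations are given as a unit quaternion [x, y, z, w].
In Python, from station import * gives the robot as it stands.
- The arm moves only by the shell command python3 -m inch 'ROWS' [FORCE]. ROWS is JSON, a list of rows, each a list of 3 entries, a list of its own where there are three numbers: the shift along the tool's x, y, z in mm, then the turn, a rotation vector about the tool's x, y, z in rad, then the opening, from -1 (shut) to 1 (fully open). A call has 1 to 12 rows; each row is the pose to reach, as a shift and turn from the pose measured when the call began, along the tool's axes at that moment; what a row does not reach only later rows make up. A row lasts 1/10 s, in which the tool goes at most 50 mm and 8.59 degrees, less where a joint would pass 70% of its speed; a pose out of reach is approached as far as the arm can. A call with a gripper value outside its range is refused whole. The fingers move at their own pace and stop on an object; FORCE is the grip in N (left out, the last holds). Time passes only in rows, so rows that repeat a pose let the fingers close. It gives the time, the measured TCP pose, the force and the opening at its end, in the units of the state.
- sense(): the state, without advancing time (a new reading comes with each control period).
- capture(name): name is "scene" or "top"; returns the picture (400x640x3 uint8, red, green, blue); there is no depth.
- camera_info(name): a dict with "fx", "fy", "cx", "cy" (pixels), "cam_to_world" (4x4, takes a point from camera to world coordinates). Camera axes: x right, y up, looking along -z (the intrinsics and any distortion apply to the point x, -y, -z); pixel columns grow to the right and rows downward; lengths in m; the calibration is good to about 2 mm. A picture is of the moment at which its call begins. camera_info takes no time and is no camera call.
- job_done(): hands the job in, once; it reports no verdict.
The state is a dict: "time_s": time; "joints": joint angles; "joint_velocities": joint speeds; "effort": joint torques, N m; "tool_pos": TCP position; "orientation": TCP orientation; "wrist_force": force on the tool from outside, world axes, zero at the start; "moment": the same for the moment, N m; "width": finger opening in m.
Only numpy, scipy, OpenCV 4.12 (cv2) and the standard library are available. Lean on these libraries where they do the work, as an engineer would, in place of code of your own. Each camera call takes 0.05 s, during which the arm holds its last target.

## Working session

There is one attempt and no reset: what is moved stays moved. The work goes in short steps, Python scripts to look and compute and a shell command to move; the robot and the scene stay as the last step left them, time stands still between calls to the robot, and variables do not carry over. Pictures are saved under pics/ and viewed, and the job is handed in when it is done.

```bash
ls; mkdir -p pics; python3 - <<'E'
from station import *
import cv2,json
s=sense(); print({k:s[k] for k in('time_s','tool_pos','orientation','width','wrist_force')})
for n in('scene','top'):
    im=capture(n); cv2.imwrite(f'pics/{n}0.png',im[...,::-1]); c=camera_info(n); print(n,c)
E
```

```text
pics
{'time_s': 0.0, 'tool_pos': array([ 0.19273558, -0.64630064,  0.23025503]), 'orientation': array([ 9.89515620e-01,  1.44422650e-01, -1.76873229e-04, -9.50667212e-04]), 'width': 0.08571769009076709, 'wrist_force': array([ 0.19852183, -0.58517873,  0.59695407])}
scene {'fx': 502.43666260709773, 'fy': 502.43666260709773, 'cx': 316.4025975050868, 'cy': 185.30750621522037, 'cam_to_world': array([[-0.69215176,  0.31966995, -0.64709896, -0.31756379],
       [-0.72164116, -0.32222435,  0.61270344,  0.8321475 ],
       [-0.01264817,  0.89105701,  0.45371515,  0.62665323],
       [ 0.        ,  0.        ,  0.        ,  1.        ]])}
top {'fx': 478.25391155268505, 'fy': 478.25391155268505, 'cx': 324.5956470215654, 'cy': 190.49690279043412, 'cam_to_world': array([[ 0.01458293,  0.9917943 , -0.12700948,  0.341398  ],
       [-0.99974498,  0.01227221, -0.01895692,  0.06706816],
       [-0.01724268,  0.12725354,  0.99172034,  1.18218683],
       [ 0.        ,  0.        ,  0.        ,  1.        ]])}
```

View pics/scene0.png

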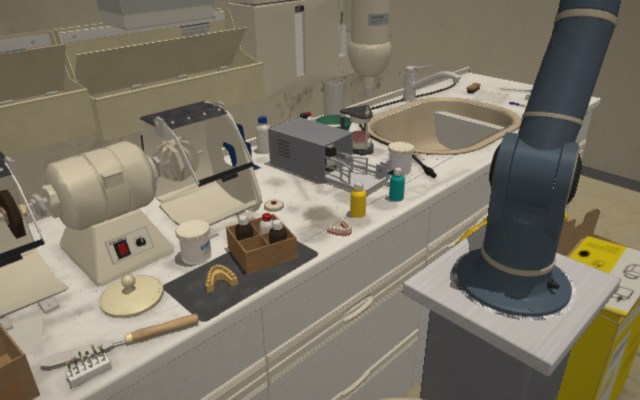

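View pics/top0.png

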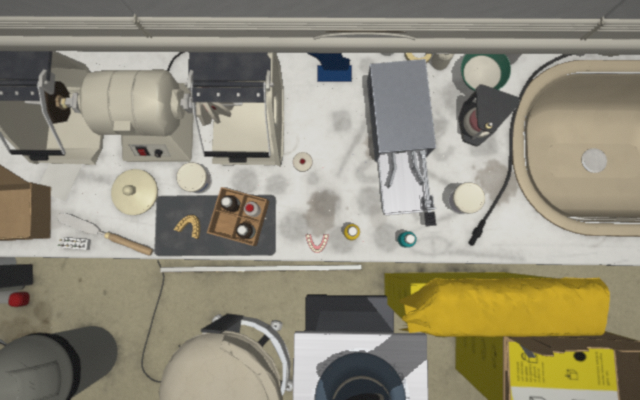

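```bash
python3 - <<'E'
import cv2,numpy as np
t=cv2.imread('pics/top0.png');s=cv2.imread('pics/scene0.png')
a=cv2.resize(t[180:250,200:280],None,fx=5,fy=5,interpolation=cv2.INTER_CUBIC)
b=cv2.resize(t[140:240,360:450],None,fx=5,fy=5,interpolation=cv2.INTER_CUBIC)[:500]
o=np.zeros((500,800,3),'u1');o[:350,:350]=a[:,:350];o[:,350:800]=b;cv2.imwrite('pics/c1.png',o)
a=cv2.resize(s[205:275,220:300],None,fx=5,fy=5,interpolation=cv2.INTER_CUBIC)
b=cv2.resize(s[115:215,265:395],None,fx=4,fy=4,interpolation=cv2.INTER_CUBIC)
o=np.zeros((400,800,3),'u1');o[:350,:280]=a[:,60:340];o[:,280:800]=b;cv2.imwrite('pics/c2.png',o)
E
```

```text
(no output)
```

View pics/c1.png

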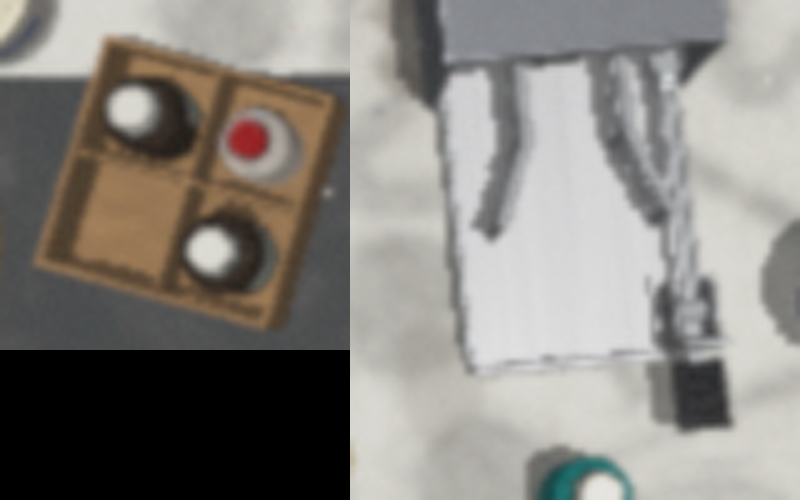

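View pics/c2.png

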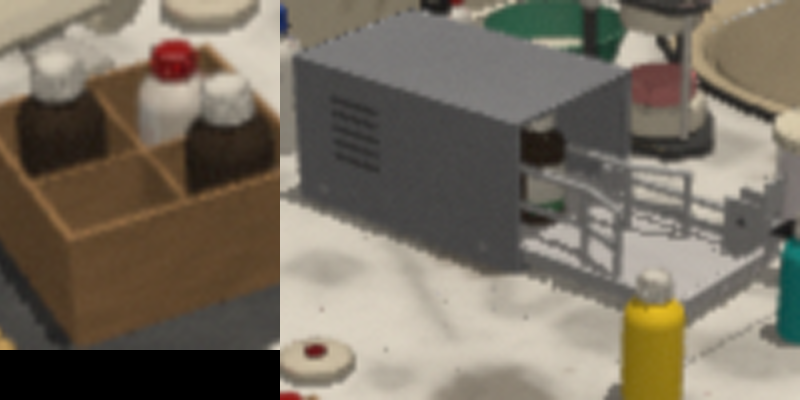

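```bash
cat > h.py <<'E'
import numpy as np,cv2
from station import *
def ray(n,u,v):
    c=camera_info(n);T=np.array(c['cam_to_world'])
    d=T[:3,:3]@np.array([(u-c['cx'])/c['fx'],-(v-c['cy'])/c['fy'],-1]);return T[:3,3],d/np.linalg.norm(d)
def onz(n,u,v,z):
    o,d=ray(n,u,v);return o+d*(z-o[2])/d[2]
def proj(n,p):
    c=camera_info(n);T=np.array(c['cam_to_world']);q=T[:3,:3].T@(np.array(p)-T[:3,3])
    return np.array([c['cx']+c['fx']*q[0]/-q[2],c['cy']-c['fy']*q[1]/-q[2]])
def tri(a,b):
    o1,d1=ray(*a);o2,d2=ray(*b);n=np.cross(d1,d2)
    t=np.linalg.solve(np.c_[d1,-d2,n],o2-o1);p=o1+t[0]*d1;q=o2+t[1]*d2
    return (p+q)/2,np.linalg.norm(p-q)
def blob(im,x0,y0,x1,y1,f):
    m=f(im[y0:y1,x0:x1].astype(int));k,l,st,ce=cv2.connectedComponentsWithStats(m.astype('u1'))
    return [(st[i,4],tuple(np.round(ce[i]+[x0,y0],1)),tuple(st[i,:4]+[x0,y0,0,0])) for i in range(1,k) if st[i,4]>8]
E
python3 - <<'E'
from h import *
t=cv2.imread('pics/top0.png')[...,::-1];s=cv2.imread('pics/scene0.png')[...,::-1]
w=lambda a:(a.min(2)>150)
print(blob(t,210,190,270,245,w)); print(blob(s,232,212,290,245,lambda a:a.min(2)>140))
r=lambda a:(a[...,0]>a[...,1]+60)&(a[...,0]>a[...,2]+60)&(a[...,0]>120)
print(blob(t,210,190,270,245,r)); print(blob(s,232,205,290,245,lambda a:(a[...,0]>a[...,1]+60)&(abs(a[...,1]-a[...,2])<25)))
k=lambda a:a.max(2)<70
print('blk',blob(t,410,205,445,230,k))
print([ [int(x) for x in t[y,424:452].mean(1)] for y in range(208,230,1)] if 0 else '')
E
python3 - <<'E'
import cv2,numpy as np
t=cv2.imread('pics/top0.png')
cv2.imwrite('pics/c3.png',cv2.resize(t[55:115,360:440],None,fx=8,fy=8,interpolation=cv2.INTER_CUBIC))
cv2.imwrite('pics/c4.png',cv2.resize(t[145:230,370:445],None,fx=7,fy=7,interpolation=cv2.INTER_CUBIC))
E
```

```text
[(np.int32(46), (np.float64(214.1), np.float64(191.9)), (np.int64(210), np.int64(190), np.int64(10), np.int64(5))), (np.int32(122), (np.float64(256.6), np.float64(191.7)), (np.int64(239), np.int64(190), np.int64(31), np.int64(5))), (np.int32(51), (np.float64(225.6), np.float64(201.2)), (np.int64(222), np.int64(198), np.int64(8), np.int64(8))), (np.int32(22), (np.float64(253.0), np.float64(211.2)), (np.int64(247), np.int64(206), np.int64(10), np.int64(9))), (np.int32(52), (np.float64(241.5), np.float64(229.5)), (np.int64(238), np.int64(226), np.int64(8), np.int64(8)))]
[(np.int32(344), (np.float64(269.1), np.float64(216.7)), (np.int64(239), np.int64(212), np.int64(51), np.int64(18))), (np.int32(46), (np.float64(234.3), np.float64(220.0)), (np.int64(232), np.int64(216), np.int64(6), np.int64(9))), (np.int32(49), (np.float64(266.6), np.float64(223.8)), (np.int64(262), np.int64(221), np.int64(10), np.int64(6)))]
[(np.int32(40), (np.float64(249.0), np.float64(207.3)), (np.int64(246), np.int64(204), np.int64(7), np.int64(7)))]
[(np.int32(51), (np.float64(266.3), np.float64(216.3)), (np.int64(262), np.int64(213), np.int64(9), np.int64(8)))]
blk [(np.int32(107), (np.float64(429.5), np.float64(218.4)), (np.int64(425), np.int64(213), np.int64(10), np.int64(12)))]
```

View pics/c4.png

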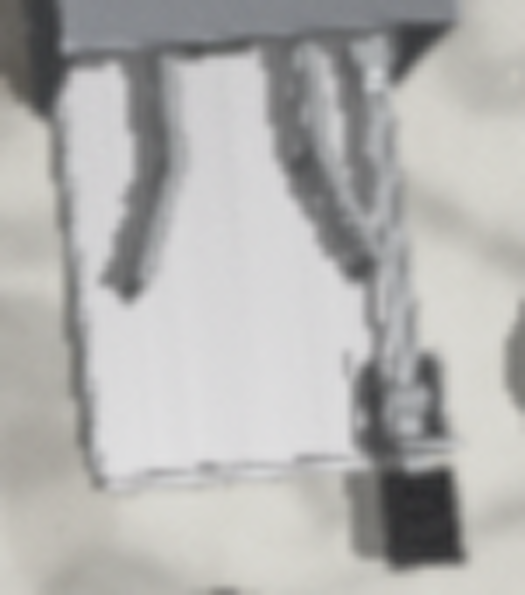

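View pics/c3.png

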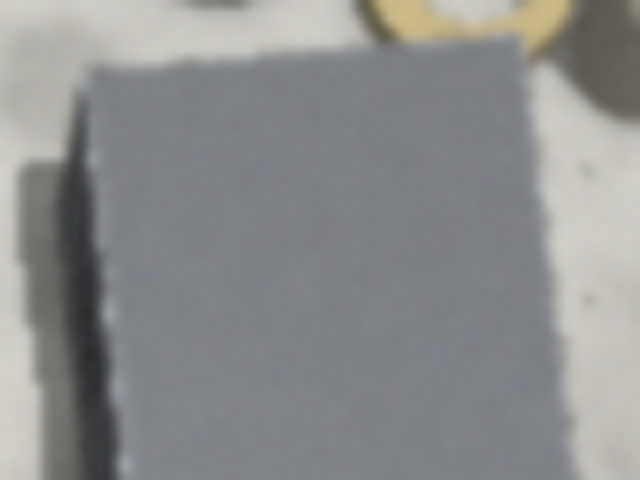

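```bash
python3 - <<'E'
from h import *
t=cv2.imread('pics/top0.png')[...,::-1].astype(int)
m=((t[...,2]-t[...,0]>3)&(t.mean(2)>95)&(t.mean(2)<150)).astype('u1')
m[:, :365]=0;m[:,440:]=0;m[:55]=0;m[165:]=0
m=cv2.morphologyEx(m,cv2.MORPH_OPEN,np.ones((5,5)))
c=max(cv2.findContours(m,0,1)[0],key=cv2.contourArea)
p=cv2.approxPolyDP(c,4,True)[:,0];print(p.tolist())
# fit edges
P=c[:,0].astype(float)
for q in p: print(q,onz('top',q[0],q[1],.114)[:2])
# tray front edge corners (pixel est from crop): z~.025 (12+13)
E=lambda x,y:(370+x/7-.5,145+y/7-.5)
for n,(x,y),z in [('trayFL',(102,485),.025),('trayfront mid',(250,468),.025),('trayFR',(385,455),.025),('rodtipL',(125,295),.0),('padFL',(392,567),.04),('padFR',(465,560),.04),('padBR',(452,468),.04),('padBL',(388,475),.04)]:
    print(n,onz('top',*E(x,y),z)[:2])
for n,a,b in [('capTL',(225.6,201.2),(243.4,219.4)),('capBR',(241.5,229.5),(276.2,224.6)),('red',(249,207.3),(266.3,216.3))]:
    print(n,tri(('top',*a),('scene',*b)),onz('top',*a,.087),onz('scene',*b,.081))
E
```

```text
[[423, 61], [370, 66], [381, 151], [434, 147]]
[423  61] [ 0.78449711 -0.13685567]
[370  66] [ 0.77143253 -0.01387421]
[381 151] [ 0.57023223 -0.03933023]
[434 147] [ 0.58079356 -0.15938654]
trayFL [ 0.4345772  -0.05555052]
trayfront mid [ 0.44113921 -0.10659949]
trayFR [ 0.44625439 -0.15314375]
rodtipL [ 0.50440586 -0.06644394]
padFL [ 0.40676547 -0.15220371]
padFR [ 0.40947717 -0.17693167]
padBR [ 0.44074782 -0.17298671]
padBL [ 0.43807016 -0.15122659]
capTL (array([0.45377772, 0.31672792, 0.08285482]), np.float64(0.0016153925416933662)) [0.45389514 0.31641226 0.087     ] [0.45561683 0.31456051 0.081     ]
capBR (array([0.38971399, 0.27859837, 0.0810196 ]), np.float64(0.0007843492200835002)) [0.38918207 0.27715997 0.087     ] [0.39009205 0.27879108 0.081     ]
red (array([0.44173247, 0.2641654 , 0.07336631]), np.float64(0.00012250886247266326)) [0.44045708 0.26169662 0.087     ] [0.43131268 0.27203342 0.081     ]
```

```bash
cat >> h.py <<'E'
YAW=.107; B0=np.array([.5713,-.0987])
def tobay(p):
    d=np.array(p[:2])-B0;c,s=np.cos(YAW),np.sin(YAW);return np.array([c*d[0]+s*d[1],-s*d[0]+c*d[1]])
def bay(x,y):
    c,s=np.cos(YAW),np.sin(YAW);return B0+[c*x-s*y,s*x+c*y]
def go(p,yaw):
    from scipy.spatial.transform import Rotation as Ro
    st=sense();R=Ro.from_quat(st['orientation']);d=R.inv().apply(np.array(p)-st['tool_pos'])*1000
    c,s=np.cos(yaw),np.sin(yaw);T=Ro.from_matrix(np.array([[c,s,0],[s,-c,0],[0,0,-1]]))
    return np.round(d,1),np.round((R.inv()*T).as_rotvec(),4)
E
python3 - <<'E'
from h import *
t=cv2.imread('pics/top0.png')[...,::-1].astype(float).mean(2)
# roof edges subpixel: gradient max along rows/cols, then line fit
def edge(kind,rng,lo,hi,n=0):
    P=[]
    for r in rng:
        a=(t[r,lo:hi] if kind=='v' else t[lo:hi,r]); g=np.abs(np.diff(a)); i=g.argmax()
        w=g[max(0,i-1):i+2]; x=lo+.5+(np.arange(max(0,i-1),max(0,i-1)+len(w))*w).sum()/w.sum()
        P.append((x,r) if kind=='v' else (r,x))
    vx,vy,x0,y0=cv2.fitLine(np.float32(P),cv2.DIST_HUBER,0,.01,.01).ravel(); return (x0,y0),(vx,vy)
def isect(a,b):
    M=np.c_[a[1],-np.array(b[1])];k=np.linalg.solve(M,np.array(b[0])-a[0]);return np.array(a[0])+k[0]*np.array(a[1])
R=edge('v',range(72,140),424,440);
F=edge('h',range(386,430),144,157)
print(R,F); 
Bk=edge('h',range(373,405),59,70)
L=edge('v',range(75,140),369,383); print('B',Bk,'L',L)
for z,e in((.114,R),(.114,L),(.114,Bk),(.114,F)):
    p=onz('top',*e[0],z);q=onz('top',*(np.array(e[0])+30*np.array(e[1])),z);print(p[:2],np.arctan2(*(q-p)[[1,0]]), 'bay',tobay(p),tobay(q))
TL=edge('v',range(165,205),375,388);p=onz('top',*TL[0],.02);q=onz('top',*(np.array(TL[0])+20*np.array(TL[1])),.02);print('trayL',tobay(p),tobay(q),np.arctan2(*(q-p)[[1,0]]))
for n,(x,y) in dict(l1=(170,60),l2=(180,150),r1=(308,60),r2=(325,120),ltip=(145,285),rtip=(378,230)).items():
    print(n,tobay(onz('top',370+x/7-.5,145+y/7-.5,.06)))
E
python3 - <<'E'
import cv2
s=cv2.imread('pics/scene0.png')
cv2.imwrite('pics/c5.png',cv2.resize(s[140:215,325:415],None,fx=8,fy=8,interpolation=cv2.INTER_CUBIC))
E
```

```text
((np.float32(429.2288), np.float32(95.1)), (np.float32(0.11664877), np.float32(0.99317324))) ((np.float32(406.39844), np.float32(151.49086)), (np.float32(0.9978091), np.float32(-0.06615862)))
B ((np.float32(386.4), np.float32(61.87104)), (np.float32(0.99656034), np.float32(-0.08287026))) L ((np.float32(373.74982), np.float32(107.0)), (np.float32(0.103758015), np.float32(0.99460256)))
[ 0.70259414 -0.15020178] -3.041907282008785 bay [ 0.12504308 -0.06522892] [ 0.05436121 -0.0647119 ]
[ 0.67315971 -0.02273162] -3.039347570828445 bay [0.10939029 0.06465571] [0.03890678 0.06499085]
[ 0.78174669 -0.05195617] -1.4765739801728532 bay [0.21423519 0.02400164] [ 0.2133444  -0.04570867]
[ 0.56972474 -0.09684924] -1.4923070783588872 bay [-0.00136859  0.00200841] [-0.00330514 -0.0658965 ]
trayL [-0.06027308  0.0592616 ] [-0.10929387  0.05683634] -2.9851588569258523
l1 [0.00828437 0.02281831]
l2 [-0.02295854  0.02288759]
r1 [ 0.00379288 -0.02381822]
r2 [-0.01736877 -0.02714388]
ltip [-0.06781863  0.03975666]
rtip [-0.05660107 -0.04052105]
```

View pics/c5.png

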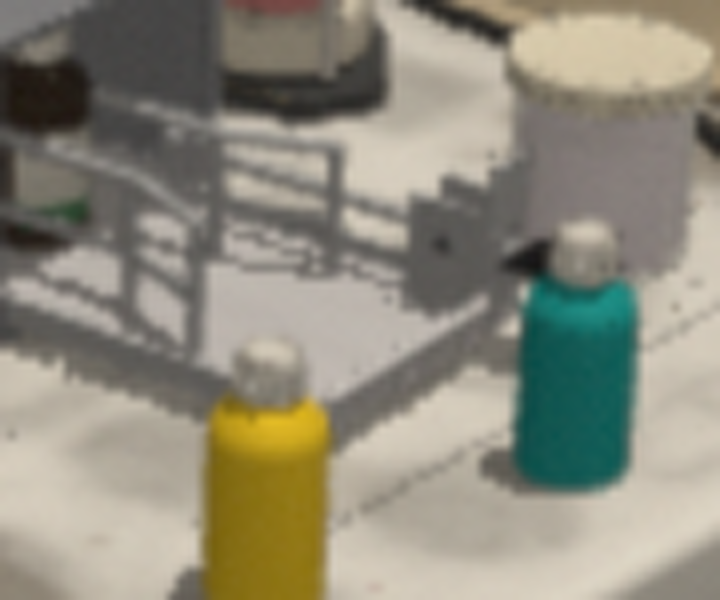

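```bash
sed -i 's/^YAW=.*/YAW=.101; B0=np.array([.5712,-.0981])/' h.py; python3 - <<'E'
from h import *
for p in [(.45,-.25,.25),(.50,.0,.25),(.4535,.3165,.16)]: print(go(p,-.249))
for n,u,v in(('turq cap',407,238),('yel cap',351,231)):print(n,onz('top',u,v,.083),tobay(onz('top',u,v,.083)))
t=capture('top').astype(int)
print(blob(t,395,225,420,250,lambda a:a.min(2)>165),blob(t,340,220,362,242,lambda a:a.min(2)>150))
E
```

```text
(array([ 359.8, -306.4,  -19.1]), array([-1.700e-03,  5.000e-04,  5.388e-01]))
(array([ 479.1, -531.6,  -18.7]), array([-1.700e-03,  5.000e-04,  5.388e-01]))
(array([ 525. , -848.1,   71.8]), array([-1.700e-03,  5.000e-04,  5.388e-01]))
turq cap [ 0.37523692 -0.10154279  0.083     ] [-0.19531155  0.01633339]
yel cap [0.38939882 0.02623327 0.083     ] [-0.16833837  0.14203036]
[(np.int32(291), (np.float64(409.3), np.float64(235.8)), (np.int64(395), np.int64(225), np.int64(25), np.int64(25))), (np.int32(53), (np.float64(409.9), np.float64(238.5)), (np.int64(406), np.int64(235), np.int64(9), np.int64(8)))] [(np.int32(200), (np.float64(351.3), np.float64(229.8)), (np.int64(340), np.int64(220), np.int64(22), np.int64(22))), (np.int32(54), (np.float64(352.4), np.float64(230.8)), (np.int64(349), np.int64(227), np.int64(8), np.int64(9)))]
```

```bash
python3 -m inch '[[[36,-31,-19],[0,0,0],1],[[72,-61,-19],[0,0,0.1],1],[[108,-92,-19],[0,0,0.2],0.5],[[144,-122,-19],[0,0,0.3],0],[[180,-153,-19],[0,0,0.4],-0.06],[[216,-184,-19],[0,0,0.5],-0.06],[[252,-214,-19],[0,0,0.539],-0.06],[[288,-245,-19],[0,0,0.539],-0.06],[[324,-275,-19],[0,0,0.539],-0.06],[[360,-306,-19],[0,0,0.539],-0.06],[[383,-351,-19],[0,0,0.539],-0.06],[[407,-396,-19],[0,0,0.539],-0.06]]'; python3 -c "
from h import *
print(go((.50,.05,.25),-.249),go((.4535,.3165,.16),-.249),sense()['width'])"
```

```text
time_s: 1.35
tool_pos: [0.4696, -0.1502, 0.2499]
orientation: [0.992, -0.124, -0.0, -0.001]
wrist_force: [0.8, 0.1, -0.1]
width: 0.0402
(array([-1.990e+01, -2.015e+02,  2.000e-01]), array([-0.0014,  0.0011, -0.0003])) (array([-130.7, -448.2,   90.6]), array([-0.0014,  0.0011, -0.0003])) 0.04016415012672845
```

```bash
python3 -m inch '[[[-5,-48,0],[0,0,0],-0.06],[[-10,-96,0],[0,0,0],-0.06],[[-15,-144,0],[0,0,0],-0.06],[[-20,-190,0],[0,0,0],-0.06],[[-38,-234,0],[0,0,0],-0.06],[[-57,-278,0],[0,0,0],-0.06],[[-75,-322,10],[0,0,0],-0.06],[[-95,-365,25],[0,0,0],-0.06],[[-113,-405,50],[0,0,0],-0.06],[[-125,-435,75],[0,0,0],-0.06],[[-130.7,-448.2,90.6],[0,0,0],-0.06],[[-130.7,-448.2,90.6],[0,0,0],-0.06]]'; python3 - <<'E'
from h import *
print(go((.4535,.3165,.077),-.249))
for n in('top','scene'):
    im=capture(n)
    c=im[160:270,190:300] if n=='top' else im[170:280,200:310]
    cv2.imwrite(f'pics/{n}1.png',cv2.resize(c[...,::-1],None,fx=4,fy=4,interpolation=cv2.INTER_CUBIC))
a=cv2.imread('pics/top1.png');b=cv2.imread('pics/scene1.png');cv2.imwrite('pics/p1.png',cv2.resize(np.hstack([a,b]),(800,400)))
E
```

```text
time_s: 2.55
tool_pos: [0.4506, 0.3185, 0.1577]
orientation: [0.993, -0.122, -0.002, 0.001]
wrist_force: [-0.3, 0.5, -0.2]
width: 0.0402
(array([ 3.7,  1.1, 80.6]), array([0.0019, 0.0046, 0.0053]))
```

View pics/p1.png

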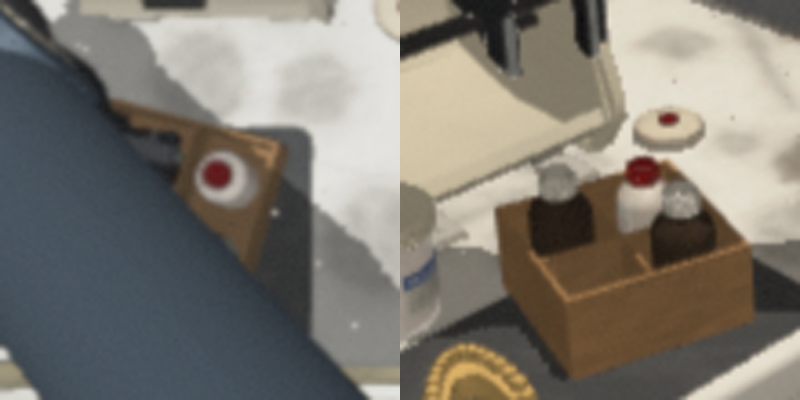

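```bash
python3 -c "
from h import *
s=sense();print(proj('scene',s['tool_pos']),proj('scene',(.4535,.3165,.077)),proj('scene',(.4535,.3165,.088)))"
python3 -m inch '[[[3.7,1.1,25],[0,0,0],-0.06],[[3.7,1.1,50],[0,0,0],-0.06],[[3.7,1.1,65],[0,0,0],-0.06],[[3.7,1.1,75],[0,0,0],-0.06],[[3.7,1.1,80],[0,0,0],-0.06],[[3.7,1.1,80],[0,0,0],-0.06]]'; python3 - <<'E'
from h import *
print(go((.4535,.3165,.077),-.249))
im=capture('scene');c=im[170:280,200:310]
cv2.imwrite('pics/scene2.png',cv2.resize(c[...,::-1],None,fx=5,fy=5,interpolation=cv2.INTER_CUBIC))
E
```

```text
[240.35909608 186.80829289] [243.40384774 221.72093889] [242.99392082 217.24344167]
time_s: 3.25
tool_pos: [0.4573, 0.3136, 0.0804]
orientation: [0.992, -0.125, -0.0, -0.0]
wrist_force: [-0.4, 0.1, -0.4]
width: 0.0402
(array([-4.4, -1.9,  3.4]), array([-0.0005,  0.0006, -0.0014]))
```

View pics/scene2.png

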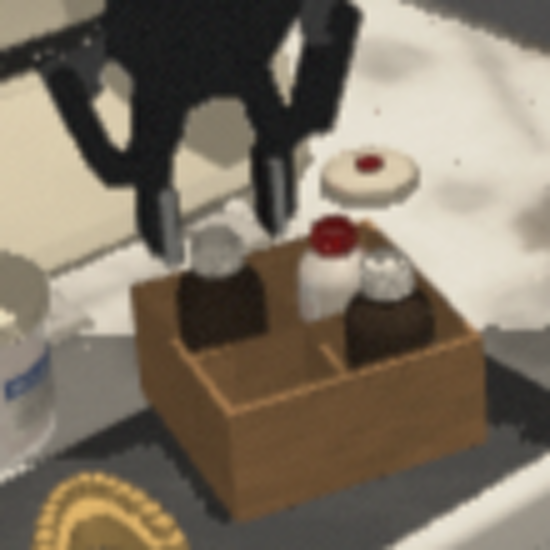

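```bash
python3 -m inch '[[[-3,-1,2],[0,0,0],-0.06],[[-4,-1.9,4],[0,0,0],-0.06],[[-4,-1.9,4],[0,0,0],-0.06]]';python3 -c "
from h import *
print(go((.4535,.3165,.0765),-.249))"
```

```text
time_s: 3.6
tool_pos: [0.4537, 0.3173, 0.077]
orientation: [0.992, -0.124, 0.0, -0.001]
wrist_force: [0.5, -0.7, 0.1]
width: 0.0402
(array([0. , 0.8, 0.5]), array([-0.0015, -0.    , -0.0001]))
```

```bash
python3 -m inch '[[[0,0.5,0],[0,0,0],-0.4],[[0,0.5,0],[0,0,0],-1],[[0,0.5,0],[0,0,0],-1],[[0,0.5,0],[0,0,0],-1],[[0,0.5,0],[0,0,0],-1],[[0,0.5,0],[0,0,0],-1]]' 40; python3 -m inch '[[[0,0,-10],[0,0,0],-1],[[0,0,-25],[0,0,0],-1],[[0,0,-45],[0,0,0],-1],[[0,0,-45],[0,0,0],-1]]';python3 - <<'E'
from h import *
im=capture('scene');c=im[140:280,180:320]
cv2.imwrite('pics/scene3.png',cv2.resize(c[...,::-1],None,fx=4,fy=4,interpolation=cv2.INTER_CUBIC))
E
```

```text
time_s: 4.2
tool_pos: [0.4538, 0.3172, 0.0773]
orientation: [0.992, -0.124, 0.0, -0.001]
wrist_force: [-0.4, -0.1, 3.1]
width: 0.0205
time_s: 4.6
tool_pos: [0.4551, 0.3179, 0.1247]
orientation: [0.992, -0.124, 0.002, -0.003]
wrist_force: [0.5, -0.1, -0.0]
width: 0.0208
```

View pics/scene3.png

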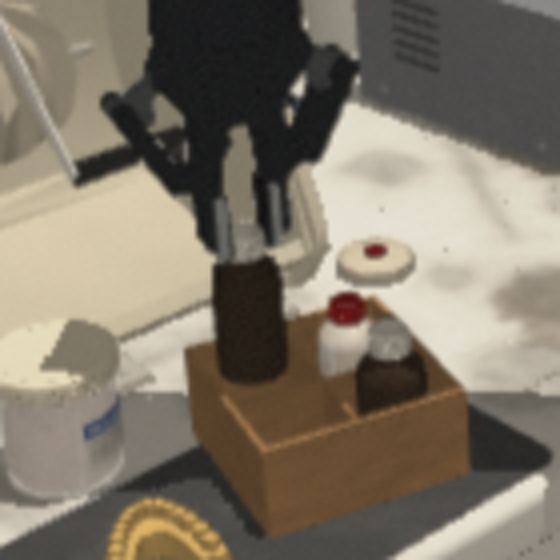

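```bash
python3 -m inch '[[[0,0,-20],[0,0,0],-1],[[0,0,-50],[0,0,0],-1],[[0,0,-80],[0,0,0],-1],[[0,0,-80],[0,0,0],-1]]';python3 -c "
from h import *
print(bay(-.085,0),go((*bay(-.085,0),.20),.101),go((*bay(-.085,0),.0865),.101))"
```

```text
time_s: 5.05
tool_pos: [0.4557, 0.3183, 0.2064]
orientation: [0.992, -0.124, 0.004, -0.004]
wrist_force: [0.9, 0.1, -0.1]
width: 0.0208
[ 0.48663317 -0.10667041] (array([134.9, 404.2,   3.7]), array([-0.0075, -0.0076, -0.3506])) (array([134.2, 405.2, 117.2]), array([-0.0075, -0.0076, -0.3506]))
```

```bash
python3 -m inch '[[[8,20,0],[0,0,-0.02],-1],[[20,60,0],[0,0,-0.05],-1],[[34,100,0],[0,0,-0.1],-1],[[47,140,0],[-0.003,-0.003,-0.15],-1],[[60,180,0],[-0.003,-0.003,-0.2],-1],[[74,220,0],[-0.005,-0.005,-0.25],-1],[[87,260,0],[-0.007,-0.007,-0.3],-1],[[100,300,0],[-0.007,-0.007,-0.35],-1],[[114,340,0],[-0.007,-0.007,-0.35],-1],[[126,378,0],[-0.007,-0.007,-0.35],-1],[[133,400,0],[-0.007,-0.007,-0.35],-1],[[135,404,2],[-0.007,-0.007,-0.35],-1]]';python3 -c "
from h import *
print(go((*bay(-.085,0),.10),.101))"
```

```text
time_s: 6.25
tool_pos: [0.4856, -0.1102, 0.2002]
orientation: [0.999, 0.047, -0.001, 0.0]
wrist_force: [-0.3, 0.2, -0.9]
width: 0.0207
(array([  1.6,  -3.4, 100.2]), array([ 0.0004,  0.0021, -0.0068]))
```

```bash
python3 -m inch '[[[1,-1,5],[0,0,0],-1],[[1,-2,25],[0,0,0],-1],[[1.6,-3,50],[0,0,-0.005],-1],[[1.6,-3,75],[0,0,-0.005],-1],[[1.6,-3,95],[0,0,-0.005],-1],[[1.6,-3,100],[0,0,-0.005],-1],[[1.6,-3,100],[0,0,-0.005],-1]]';python3 - <<'E'
from h import *
print(go((*bay(-.085,0),.0865),.101),sense()['wrist_force'])
a=capture('scene')[110:220,310:420];b=capture('top')[140:240,360:460]
cv2.imwrite('pics/p4.png',cv2.resize(np.hstack([a[:100,:100],b])[...,::-1],None,fx=4,fy=4,interpolation=cv2.INTER_CUBIC))
E
```

```text
time_s: 6.95
tool_pos: [0.4859, -0.1056, 0.0992]
orientation: [0.999, 0.051, -0.002, -0.0]
wrist_force: [-0.7, -0.4, -0.6]
width: 0.0204
(array([ 0.6,  1.2, 12.7]), array([-0.0009,  0.0046,  0.0004])) [-0.69456129 -0.42010517 -0.62177472]
```

View pics/p4.png

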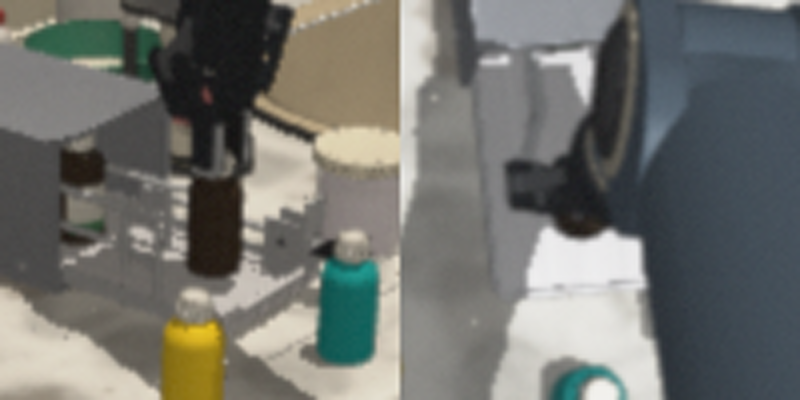

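```bash
python3 -m inch '[[[0.6,1,5],[0,0.004,0],-1],[[0.6,1,9],[0,0.004,0],-1],[[0.6,1,11],[0,0.004,0],-1],[[0.6,1,11],[0,0.004,0],-1]]';
```

```text
time_s: 7.45
tool_pos: [0.4877, -0.1074, 0.0896]
orientation: [0.999, 0.05, 0.001, 0.0]
wrist_force: [0.5, -0.5, -1.1]
width: 0.0206
```

```bash
python3 -m inch '[[[-0.5,0,1.5],[0,0,0],-1],[[-0.5,0,2.5],[0,0,0],-1],[[-0.5,0,3],[0,0,0],-1]]';
```

```text
time_s: 7.75
tool_pos: [0.4872, -0.1075, 0.0865]
orientation: [0.999, 0.05, 0.001, 0.0]
wrist_force: [0.6, -0.9, -0.7]
width: 0.0205
```

```bash
python3 -m inch '[[[0,0,1],[0,0,0],-1],[[0,0,1],[0,0,0],-1]]';python3 -m inch '[[[0,0,1],[0,0,0],-1],[[0,0,1],[0,0,0],-1]]'
```

```text
time_s: 7.95
tool_pos: [0.4878, -0.1074, 0.0863]
orientation: [0.999, 0.05, 0.002, 0.0]
wrist_force: [-1.5, 0.1, 4.7]
width: 0.0203
time_s: 8.15
tool_pos: [0.4884, -0.1074, 0.0863]
orientation: [0.999, 0.05, 0.002, 0.0]
wrist_force: [-1.7, 0.7, 6.6]
width: 0.0208
```

Contact with the tray floor (z force up, TCP stops at 0.0863). Release.

```bash
python3 -m inch '[[[-0.7,0,-0.8],[0,0,0],-1],[[-0.7,0,-0.8],[0,0,0],-0.5],[[-0.7,0,-0.8],[0,0,0],-0.2],[[-0.7,0,-0.8],[0,0,0],0],[[-0.7,0,-0.8],[0,0,0],0]]'; python3 -m inch '[[[0,0,-10],[0,0,0],0],[[0,0,-30],[0,0,0],0],[[0,0,-60],[0,0,0],0],[[0,0,-100],[0,0,0],-0.5],[[0,0,-100],[0,0,0],-1]]'; python3 - <<'E'
from h import *
a=capture('scene')[110:220,310:420];b=capture('top')[140:240,360:460]
cv2.imwrite('pics/p5.png',cv2.resize(np.hstack([a[:100,:100],b])[...,::-1],None,fx=4,fy=4,interpolation=cv2.INTER_CUBIC))
print(go((*bay(-.145,0),.15),.101),go((*bay(-.128,0),.03),.101))
E
```

```text
time_s: 8.65
tool_pos: [0.4877, -0.1074, 0.087]
orientation: [0.999, 0.05, 0.002, 0.0]
wrist_force: [-0.3, -0.1, 0.4]
width: 0.0429
time_s: 9.15
tool_pos: [0.4909, -0.1079, 0.1927]
orientation: [0.999, 0.05, 0.008, 0.001]
wrist_force: [1.2, 0.2, -0.2]
width: 0.0144
(array([-61.3,  -1. ,  37.9]), array([ 0.0014, -0.0073, -0.0009])) (array([-45.2,  -1.1, 158. ]), array([ 0.0014, -0.0073, -0.0009]))
```

View pics/p5.png

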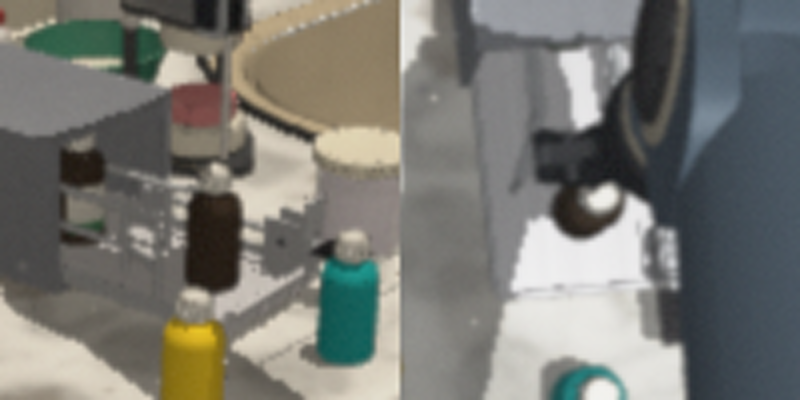

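```bash
python3 -m inch '[[[-20,0,0],[0,-0.007,0],-1],[[-40,-1,0],[0,-0.007,0],-1],[[-46,-1,0],[0,-0.007,0],-1],[[-46,-1,20],[0,-0.007,0],-1],[[-46,-1,60],[0,-0.007,0],-1],[[-45.5,-1,95],[0,-0.007,0],-1],[[-45.5,-1,95],[0,-0.007,0],-1]]'; python3 -c "
from h import *
print(go((*bay(-.128,0),.03),.101),tobay(sense()['tool_pos']))"
```

```text
time_s: 9.95
tool_pos: [0.4396, -0.1103, 0.089]
orientation: [0.999, 0.05, -0.005, -0.001]
wrist_force: [-1.1, -0.5, 0.3]
width: -0.0001
(array([ 4.7,  1.2, 58.9]), array([-0.0017,  0.0096, -0.0005])) [-0.13214007  0.00108223]
```

```bash
python3 -m inch '[[[2,1,20],[0,0.005,0],-1],[[3.5,1,40],[0,0.007,0],-1],[[3.5,1,55],[0,0.007,0],-1],[[3.5,1,58],[0,0.007,0],-1],[[3.5,1,58],[0,0.007,0],-1]]'; python3 - <<'E'
from h import *
print(go((*bay(-.11,0),.03),.101),tobay(sense()['tool_pos']))
a=capture('scene')[110:220,310:420];b=capture('top')[140:240,360:460]
cv2.imwrite('pics/p6.png',cv2.resize(np.hstack([a[:100,:100],b])[...,::-1],None,fx=4,fy=4,interpolation=cv2.INTER_CUBIC))
E
```

```text
time_s: 10.45
tool_pos: [0.4433, -0.111, 0.0315]
orientation: [0.999, 0.05, -0.001, -0.001]
wrist_force: [0.5, 0.6, -0.6]
width: 0.0001
(array([18.6,  0.1,  1.5]), array([-0.0015,  0.0022, -0.0004])) [-1.28573322e-01  7.33514809e-05]
```

View pics/p6.png

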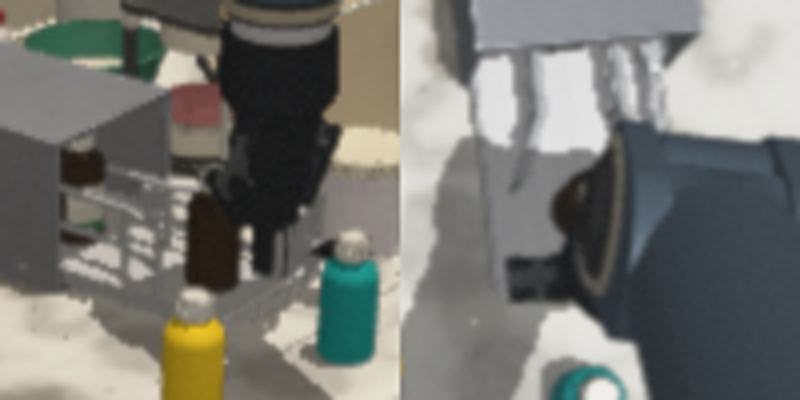

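```bash
python3 -m inch '[[[5,0,1],[0,0.002,0],-1],[[9,0,1.5],[0,0.002,0],-1],[[12,0,1.5],[0,0.002,0],-1],[[15,0,1.5],[0,0.002,0],-1],[[18,0,1.5],[0,0.002,0],-1],[[21,0,1.5],[0,0.002,0],-1],[[24,0,1.5],[0,0.002,0],-1],[[27,0,1.5],[0,0.002,0],-1],[[30,0,1.5],[0,0.002,0],-1],[[33,0,1.5],[0,0.002,0],-1],[[36,0,1.5],[0,0.002,0],-1],[[36,0,1.5],[0,0.002,0],-1]]'; python3 - <<'E'
from h import *
print(go((*bay(-.055,0),.03),.101),tobay(sense()['tool_pos']))
a=capture('scene')[110:220,310:420]
cv2.imwrite('pics/p7.png',cv2.resize(a[...,::-1],None,fx=5,fy=5,interpolation=cv2.INTER_CUBIC))
E
```

```text
time_s: 11.75
tool_pos: [0.4802, -0.1074, 0.0306]
orientation: [0.999, 0.05, 0.001, -0.001]
wrist_force: [-0.2, 0.2, 0.4]
width: 0.0002
(array([36.5, -0.1,  0.6]), array([-0.001 , -0.0022, -0.0002])) [-9.14755027e-02 -5.61998203e-05]
```

View pics/p7.png

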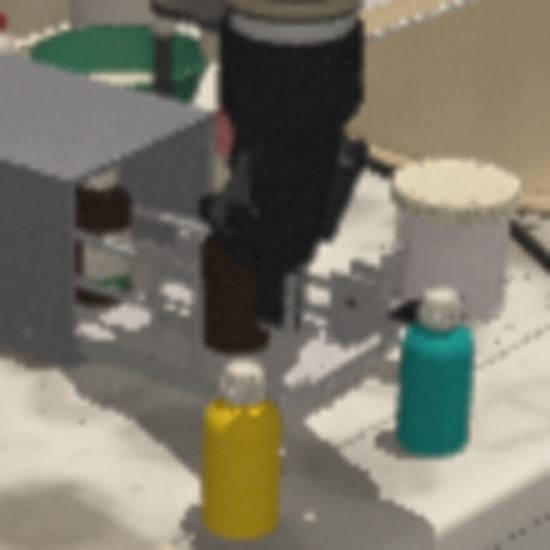

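```bash
python3 -m inch '[[[3,0,0],[0,-0.002,0],-1],[[6,0,0.5],[0,-0.002,0],-1],[[9,0,0.5],[0,-0.002,0],-1],[[12,0,0.5],[0,-0.002,0],-1],[[15,0,0.5],[0,-0.002,0],-1],[[18,0,0.5],[0,-0.002,0],-1],[[21,0,0.5],[0,-0.002,0],-1],[[24,0,0.5],[0,-0.002,0],-1],[[27,0,0.5],[0,-0.002,0],-1],[[30,0,0.5],[0,-0.002,0],-1],[[33,0,0.5],[0,-0.002,0],-1],[[35,0,0.5],[0,-0.002,0],-1]]'; python3 - <<'E'
from h import *
print(go((*bay(-.08,0),.03),.101),tobay(sense()['tool_pos']))
a=capture('scene')[110:220,310:420]
cv2.imwrite('pics/p8.png',cv2.resize(a[...,::-1],None,fx=5,fy=5,interpolation=cv2.INTER_CUBIC))
E
```

```text
time_s: 13.0
tool_pos: [0.5151, -0.1038, 0.0301]
orientation: [0.999, 0.05, 0.0, -0.001]
wrist_force: [-0.1, 0.0, 0.3]
width: -0.0002
(array([-23.6,  -0. ,   0.1]), array([-0.001 , -0.0001, -0.0002])) [-5.64156888e-02 -4.77258610e-05]
```

View pics/p8.png

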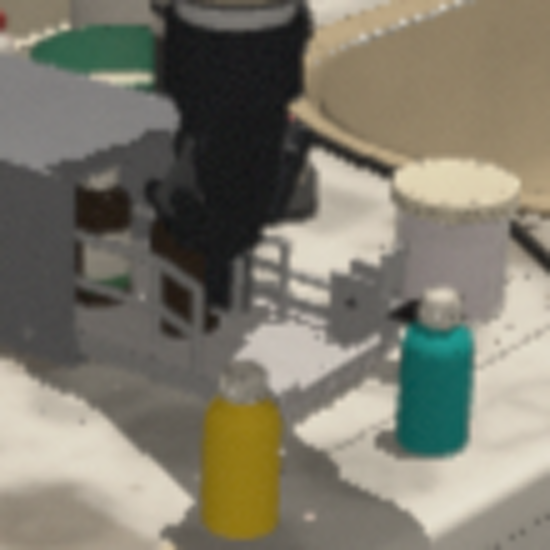

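```bash
python3 -m inch '[[[-6,0,0],[0,0,0],-1],[[-18,0,0],[0,0,0],-1],[[-30,0,0],[0,0,0],-1],[[-38,0,-10],[0,0,0],-1],[[-38,0,-45],[0,0,0],-1],[[-38,0,-90],[0,0,0],-1],[[-38,0,-135],[0,0,0],-1],[[-38,0,-175],[0,0,0],-1],[[-38,0,-180],[0,0,0],-1]]'; python3 - <<'E'
from h import *
print(go((.39,.278,.21),-.249),go((.39,.278,.077),-.249),tobay(sense()['tool_pos']))
a=capture('scene')[110:220,310:420]
cv2.imwrite('pics/p9.png',cv2.resize(a[...,::-1],None,fx=5,fy=5,interpolation=cv2.INTER_CUBIC))
E
```

```text
time_s: 13.95
tool_pos: [0.4799, -0.1084, 0.216]
orientation: [0.999, 0.05, 0.006, 0.001]
wrist_force: [0.4, 0.4, 0.1]
width: 0.0002
(array([ -50.8, -393.5,    4.7]), array([-0.    , -0.0117,  0.3493])) (array([ -52.4, -393.8,  137.6]), array([-0.    , -0.0117,  0.3493])) [-0.09186424 -0.001088  ]
```

View pics/p9.png

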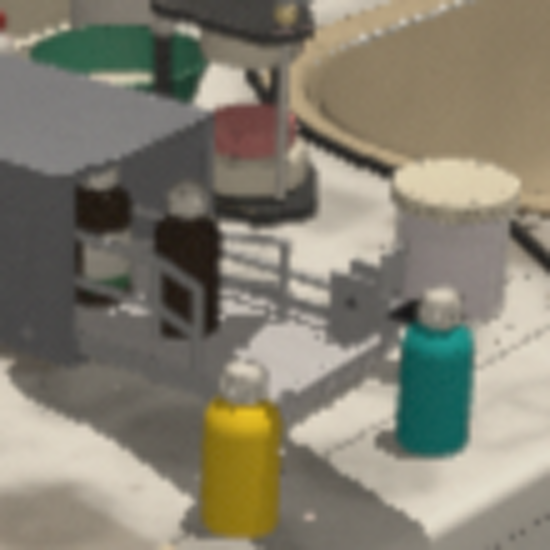

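```bash
python3 -m inch '[[[0,-30,0],[0,0,0.04],-0.5],[[0,-70,0],[0,0,0.08],-0.06],[[0,-110,0],[0,-0.004,0.12],-0.06],[[0,-150,0],[0,-0.004,0.16],-0.06],[[-2,-190,0],[0,-0.008,0.2],-0.06],[[-6,-230,0],[0,-0.008,0.25],-0.06],[[-12,-270,0],[0,-0.01,0.3],-0.06],[[-20,-305,0],[0,-0.01,0.349],-0.06],[[-32,-340,0],[0,-0.01,0.349],-0.06],[[-43,-370,0],[0,-0.01,0.349],-0.06],[[-50,-390,3],[0,-0.01,0.349],-0.06],[[-51,-393.5,5],[0,-0.01,0.349],-0.06]]'; python3 - <<'E'
from h import *
t=capture('top');s=capture('scene')
print(blob(t,225,215,262,245,lambda a:a.min(2)>150));print(blob(s,268,215,285,235,lambda a:(a.min(2)>105)))
print(go((.39,.278,.11),-.249))
cv2.imwrite('pics/p10.png',np.hstack([cv2.resize(c[...,::-1],None,fx=4,fy=4,interpolation=cv2.INTER_CUBIC) for c in (t[160:260,190:290],s[180:280,220:320])]))
E
```

```text
time_s: 15.2
tool_pos: [0.3862, 0.2797, 0.2072]
orientation: [0.993, -0.121, -0.002, 0.0]
wrist_force: [-0.7, 0.5, 0.1]
width: 0.0401
[]
[(np.int32(148), (np.float64(276.4), np.float64(222.2)), (np.int64(268), np.int64(215), np.int64(17), np.int64(16)))]
(array([ 2.2, -1.4, 97.1]), array([0.0024, 0.003 , 0.0015]))
```

View pics/p10.png

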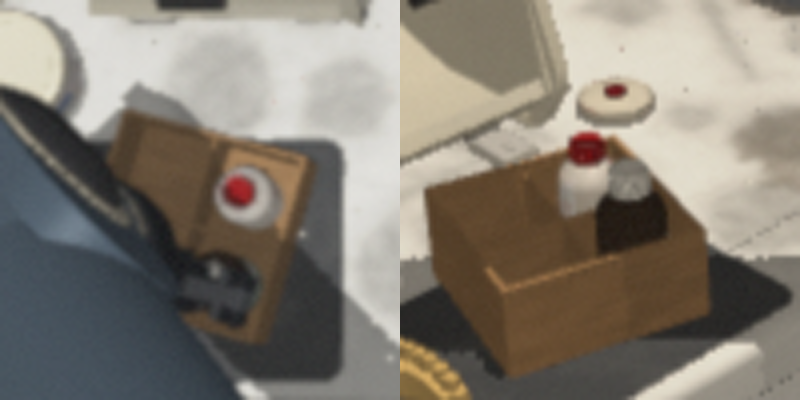

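```bash
python3 -m inch '[[[2,-1,25],[0,0,0],-0.06],[[2,-1,60],[0,0,0],-0.06],[[2,-1,90],[0,0,0],-0.06],[[2,-1,97],[0,0,0],-0.06],[[2,-1,97],[0,0,0],-0.06]]';python3 -c "
from h import *
print(go((.39,.278,.077),-.249))"
```

```text
time_s: 15.8
tool_pos: [0.3897, 0.276, 0.1094]
orientation: [0.992, -0.124, -0.002, 0.002]
wrist_force: [0.3, 0.1, -0.0]
width: 0.0399
(array([-0.1, -2.1, 32.4]), array([ 0.0049,  0.0043, -0.0004]))
```

```bash
python3 -m inch '[[[0,-1,12],[0.003,0.003,0],-0.06],[[0,-2,22],[0.004,0.004,0],-0.06],[[0,-2,29],[0.004,0.004,0],-0.06],[[0,-2,32],[0.004,0.004,0],-0.06],[[0,-2,32],[0.004,0.004,0],-0.06]]';python3 - <<'E'
from h import *
print(go((.39,.278,.0775),-.249))
s=capture('scene')
cv2.imwrite('pics/p11.png',cv2.resize(s[180:280,220:320][...,::-1],None,fx=5,fy=5,interpolation=cv2.INTER_CUBIC))
E
```

```text
time_s: 16.3
tool_pos: [0.39, 0.2778, 0.0773]
orientation: [0.992, -0.124, -0.0, 0.001]
wrist_force: [0.6, 0.1, 0.0]
width: 0.0402
(array([-0.1, -0.1, -0.2]), array([ 0.0011,  0.0004, -0.0002]))
```

View pics/p11.png

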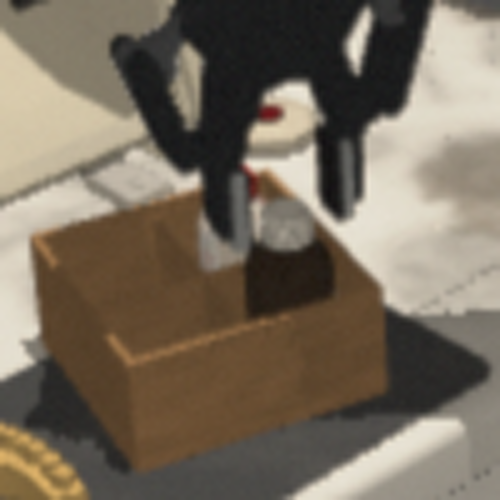

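```bash
python3 -m inch '[[[0,0,-0.3],[0,0,0],-0.4],[[0,0,-0.3],[0,0,0],-1],[[0,0,-0.3],[0,0,0],-1],[[0,0,-0.3],[0,0,0],-1],[[0,0,-0.3],[0,0,0],-1],[[0,0,-0.3],[0,0,0],-1]]' 40; python3 -m inch '[[[0,0,-10],[0,0,0],-1],[[0,0,-25],[0,0,0],-1],[[0,0,-50],[0,0,0],-1],[[0,0,-85],[0,0,0],-1],[[0,0,-120],[0,0,0],-1],[[0,0,-130],[0,0,0],-1],[[0,0,-130],[0,0,0],-1]]';python3 - <<'E'
from h import *
s=capture('scene')
cv2.imwrite('pics/p12.png',cv2.resize(s[120:280,200:340][...,::-1],None,fx=3.5,fy=3.5,interpolation=cv2.INTER_CUBIC))
print(go((*bay(-.085,0),.20),.101))
E
```

```text
time_s: 16.95
tool_pos: [0.3906, 0.2782, 0.0785]
orientation: [0.992, -0.124, 0.0, 0.0]
wrist_force: [-1.4, -0.6, 5.4]
width: 0.0208
time_s: 17.65
tool_pos: [0.3911, 0.2788, 0.2101]
orientation: [0.992, -0.124, 0.002, -0.001]
wrist_force: [0.7, 0.2, -1.3]
width: 0.0208
(array([188.3, 349. ,   8.6]), array([-0.    , -0.0009, -0.3504]))
```

View pics/p12.png

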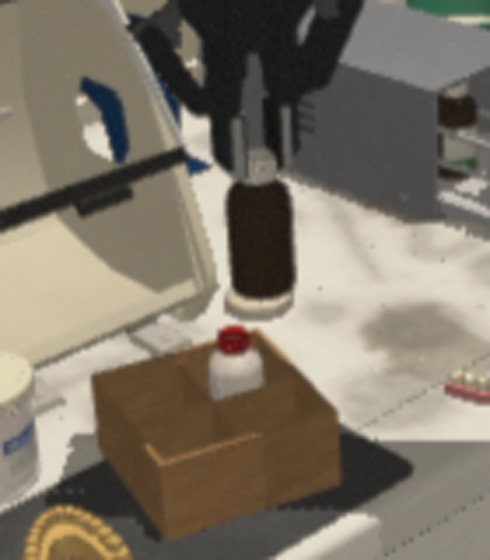

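```bash
python3 -m inch '[[[15,18,0],[0,0,-0.02],-1],[[40,48,0],[0,0,-0.05],-1],[[65,80,0],[0,0,-0.1],-1],[[85,115,0],[0,0,-0.15],-1],[[105,150,0],[0,0,-0.2],-1],[[122,185,0],[0,0,-0.25],-1],[[138,220,0],[0,0,-0.3],-1],[[152,256,2],[0,0,-0.35],-1],[[166,290,4],[0,0,-0.35],-1],[[178,322,6],[0,0,-0.35],-1],[[186,344,8],[0,0,-0.35],-1],[[188,349,8],[0,0,-0.35],-1]]';python3 -c "
from h import *
print(go((*bay(-.085,0),.10),.101))"
```

```text
time_s: 18.9
tool_pos: [0.4846, -0.1097, 0.1982]
orientation: [0.999, 0.048, -0.002, 0.0]
wrist_force: [0.0, 0.2, -1.0]
width: 0.0204
(array([ 2.7, -2.9, 98.2]), array([ 0.0004,  0.004 , -0.0057]))
```

```bash
python3 -m inch '[[[1,-1,5],[0,0,0],-1],[[1,-2,25],[0,0,0],-1],[[1.6,-2.5,50],[0,0,-0.005],-1],[[1.6,-2.5,75],[0,0,-0.005],-1],[[1.6,-2.5,93],[0,0,-0.005],-1],[[1.6,-2.5,98],[0,0,-0.005],-1],[[1.6,-2.5,98],[0,0,-0.005],-1]]';python3 - <<'E'
from h import *
print(go((*bay(-.085,0),.0875),.101),sense()['wrist_force'])
a=capture('scene')[110:220,310:420]
cv2.imwrite('pics/p13.png',cv2.resize(a[...,::-1],None,fx=5,fy=5,interpolation=cv2.INTER_CUBIC))
E
```

```text
time_s: 19.6
tool_pos: [0.4848, -0.1057, 0.099]
orientation: [0.999, 0.051, -0.003, -0.0]
wrist_force: [0.6, -0.4, -1.4]
width: 0.0202
(array([ 1.8,  1.1, 11.5]), array([-0.0008,  0.0068,  0.0013])) [ 0.60438987 -0.37136288 -1.39872288]
```

View pics/p13.png

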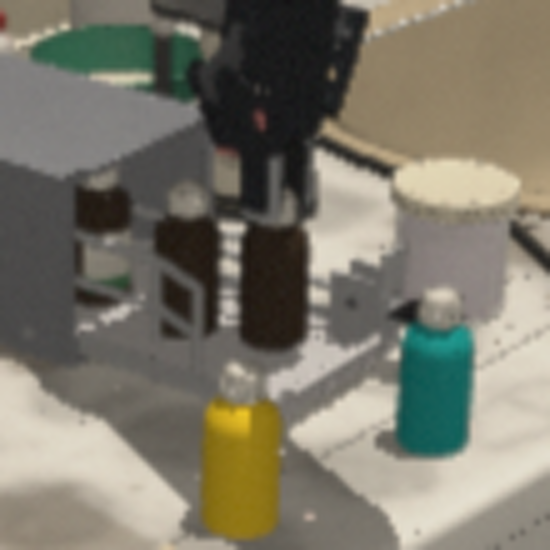

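```bash
python3 -m inch '[[[0.6,1,4],[0,0.006,0],-1],[[0.6,1,8],[0,0.006,0],-1],[[0.6,1,11],[0,0.006,0],-1],[[0.6,1,11],[0,0.006,0],-1]]';python3 -m inch '[[[0,0,1],[0,0,0],-1],[[0,0,1],[0,0,0],-1]]'
```

```text
time_s: 20.05
tool_pos: [0.486, -0.1071, 0.0888]
orientation: [0.999, 0.051, 0.0, -0.0]
wrist_force: [-0.1, -0.4, -1.5]
width: 0.0204
time_s: 20.25
tool_pos: [0.486, -0.1071, 0.0878]
orientation: [0.999, 0.051, 0.0, -0.0]
wrist_force: [-0.2, -0.9, -1.2]
width: 0.0206
```

```bash
python3 -m inch '[[[0,0,1],[0,0,0],-1],[[0,0,1],[0,0,0],-1]]'; python3 -m inch '[[[0,0,1],[0,0,0],-1],[[0,0,1],[0,0,0],-1]]'
```

```text
time_s: 20.45
tool_pos: [0.4866, -0.1073, 0.0875]
orientation: [0.999, 0.051, 0.001, 0.0]
wrist_force: [-0.1, -0.7, 3.5]
width: 0.0207
time_s: 20.65
tool_pos: [0.4871, -0.1074, 0.0875]
orientation: [0.999, 0.051, 0.002, 0.0]
wrist_force: [-3.0, 0.2, 6.8]
width: 0.0206
```

```bash
python3 -m inch '[[[-0.7,0,-0.8],[0,0,0],-1],[[-0.7,0,-0.8],[0,0,0],-0.5],[[-0.7,0,-0.8],[0,0,0],-0.2],[[-0.7,0,-0.8],[0,0,0],0],[[-0.7,0,-0.8],[0,0,0],0]]'; python3 -m inch '[[[0,0,-10],[0,0,0],0],[[0,0,-30],[0,0,0],0],[[0,0,-60],[0,0,0],0],[[0,0,-100],[0,0,0],-0.5],[[-20,0,-100],[0,-0.007,0],-1],[[-40,0,-100],[0,-0.007,0],-1],[[-45,0,-100],[0,-0.007,0],-1]]'; python3 - <<'E'
from h import *
a=capture('scene')[110:220,310:420]
cv2.imwrite('pics/p14.png',cv2.resize(a[...,::-1],None,fx=5,fy=5,interpolation=cv2.INTER_CUBIC))
print(go((*bay(-.1285,0),.09),.101),tobay(sense()['tool_pos']))
E
```

```text
time_s: 21.15
tool_pos: [0.4864, -0.1075, 0.0881]
orientation: [0.999, 0.051, 0.002, 0.0]
wrist_force: [0.1, 0.6, 0.5]
width: 0.0428
time_s: 21.85
tool_pos: [0.4397, -0.1123, 0.1887]
orientation: [0.999, 0.05, -0.002, 0.0]
wrist_force: [-0.5, -0.3, 0.1]
width: -0.0001
(array([ 3.9, -1. , 98.6]), array([ 0.0003,  0.0037, -0.0007])) [-0.13199232 -0.00093095]
```

View pics/p14.png

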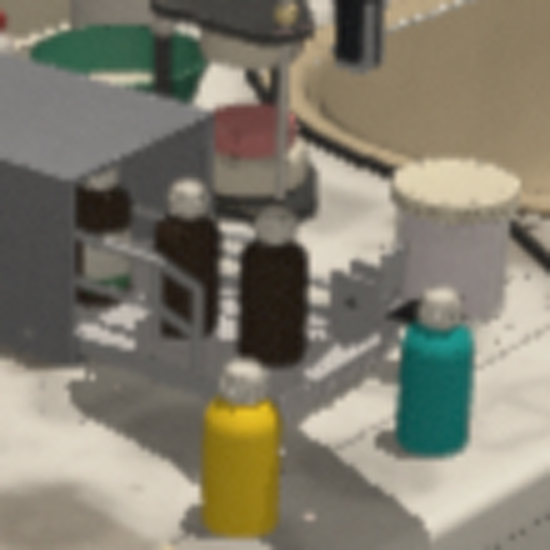

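Second bottle stands upright on the tray front. Going down behind it.

```bash
python3 -m inch '[[[2,-1,25],[0,0.003,0],-1],[[3,-1,60],[0,0.003,0],-1],[[3,-1,90],[0,0.003,0],-1],[[3,-1,99],[0,0.003,0],-1],[[3,-1,99],[0,0.003,0],-1]]'; python3 -c "
from h import *
print(go((*bay(-.1285,0),.03),.101),tobay(sense()['tool_pos']))"
```

```text
time_s: 22.4
tool_pos: [0.4424, -0.1109, 0.0887]
orientation: [0.999, 0.05, -0.002, -0.0]
wrist_force: [-0.4, 0.6, 0.6]
width: 0.0001
(array([ 1.1,  0.3, 58.7]), array([-0.0004,  0.0032, -0.0004])) [-0.12946381  0.0002781 ]
```

```bash
python3 -m inch '[[[0,0.3,20],[0,0.003,0],-1],[[0,0.3,40],[0,0.003,0],-1],[[0.5,0.3,55],[0,0.003,0],-1],[[0.5,0.3,58.7],[0,0.003,0],-1],[[0.5,0.3,58.7],[0,0.003,0],-1]]'; python3 -c "
from h import *
print(go((*bay(-.09,0),.03),.101),tobay(sense()['tool_pos']))"
```

```text
time_s: 22.9
tool_pos: [0.4437, -0.1112, 0.0307]
orientation: [0.999, 0.05, 0.001, -0.0]
wrist_force: [0.5, -0.9, 0.2]
width: -0.0002
(array([38.2, -0.2,  0.7]), array([-0.0001, -0.0011, -0.0004])) [-0.12818623 -0.00021674]
```

```bash
python3 -m inch '[[[5,0,0.7],[0,0,0],-1],[[9,0,0.7],[0,0,0],-1],[[12,0,0.7],[0,0,0],-1],[[15,0,0.7],[0,0,0],-1],[[18,0,0.7],[0,0,0],-1],[[21,0,0.7],[0,0,0],-1],[[24,0,0.7],[0,0,0],-1],[[27,0,0.7],[0,0,0],-1],[[30,0,0.7],[0,0,0],-1],[[33,0,0.7],[0,0,0],-1],[[36,0,0.7],[0,0,0],-1],[[38,0,0.7],[0,0,0],-1]]'; python3 - <<'E'
from h import *
print(go((*bay(-.06,0),.03),.101),tobay(sense()['tool_pos']))
a=capture('scene')[110:220,310:420]
cv2.imwrite('pics/p15.png',cv2.resize(a[...,::-1],None,fx=5,fy=5,interpolation=cv2.INTER_CUBIC))
E
```

```text
time_s: 24.1
tool_pos: [0.4816, -0.1074, 0.0299]
orientation: [0.999, 0.05, 0.0, -0.0]
wrist_force: [-1.8, -1.3, -0.2]
width: 0.0
(array([30.1, -0.2, -0. ]), array([-0.0001, -0.0008, -0.0003])) [-0.09007294 -0.00018928]
```

View pics/p15.png

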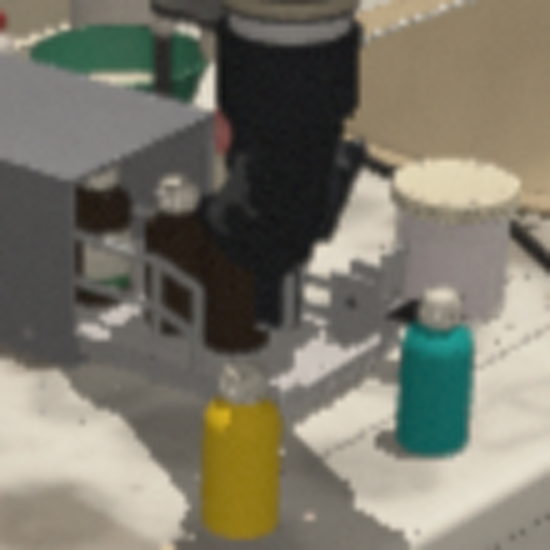

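```bash
python3 -m inch '[[[3,0,0],[0,0,0],-1],[[6,0,0],[0,0,0],-1],[[9,0,0],[0,0,0],-1],[[12,0,0],[0,0,0],-1],[[14,0,0],[0,0,0],-1],[[16,0,0],[0,0,0],-1],[[18,0,0],[0,0,0],-1],[[20,0,0],[0,0,0],-1],[[22,0,0],[0,0,0],-1],[[24,0,0],[0,0,0],-1]]'; python3 - <<'E'
from h import *
print(go((*bay(-.0555,0),.03),.101),tobay(sense()['tool_pos']))
a=capture('scene')[110:220,310:420]
cv2.imwrite('pics/p16.png',cv2.resize(a[...,::-1],None,fx=5,fy=5,interpolation=cv2.INTER_CUBIC))
E
```

```text
time_s: 25.15
tool_pos: [0.5055, -0.1049, 0.0299]
orientation: [0.999, 0.05, 0.0, -0.0]
wrist_force: [-2.3, -0.4, 1.2]
width: 0.0002
(array([10.5, -0.2, -0.1]), array([-0.0002, -0.0004, -0.0002])) [-0.06600517 -0.00015227]
```

View pics/p16.png

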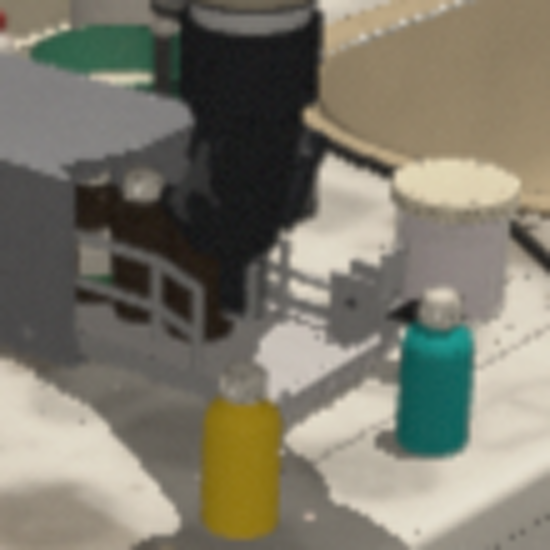

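```bash
python3 -m inch '[[[2,0,0],[0,0,0],-1],[[4,0,0],[0,0,0],-1],[[5,0,0],[0,0,0],-1],[[6,0,0],[0,0,0],-1]]'; python3 -m inch '[[[1,0,0],[0,0,0],-1],[[2,0,0],[0,0,0],-1]]';  python3 -m inch '[[[1,0,0],[0,0,0],-1],[[1,0,0],[0,0,0],-1]]'; python3 -c "
from h import *
print(tobay(sense()['tool_pos']))"
```

```text
time_s: 25.6
tool_pos: [0.5122, -0.1042, 0.03]
orientation: [0.999, 0.05, 0.001, -0.0]
wrist_force: [-2.1, 0.7, 0.4]
width: 0.0
time_s: 25.8
tool_pos: [0.5142, -0.104, 0.03]
orientation: [0.999, 0.05, 0.001, -0.0]
wrist_force: [-1.7, -0.2, 0.9]
width: 0.0
time_s: 26.0
tool_pos: [0.5155, -0.1039, 0.03]
orientation: [0.999, 0.05, 0.001, -0.0]
wrist_force: [-1.1, -0.3, -0.3]
width: -0.0
[-0.05602434 -0.00011999]
```

```bash
for i in 1 2; do python3 -m inch '[[[1,0,0],[0,0,0],-1],[[1,0,0],[0,0,0],-1]]'|egrep 'pos|force'; done; python3 - <<'E'
from h import *
print(tobay(sense()['tool_pos']))
a=capture('scene')[110:220,310:420]
cv2.imwrite('pics/p17.png',cv2.resize(a[...,::-1],None,fx=5,fy=5,interpolation=cv2.INTER_CUBIC))
E
```

```text
tool_pos: [0.5167, -0.1037, 0.03]
wrist_force: [-1.5, -0.4, 0.1]
tool_pos: [0.518, -0.1036, 0.03]
wrist_force: [-1.9, 0.0, -1.3]
[-0.05348817 -0.00011526]
```

View pics/p17.png

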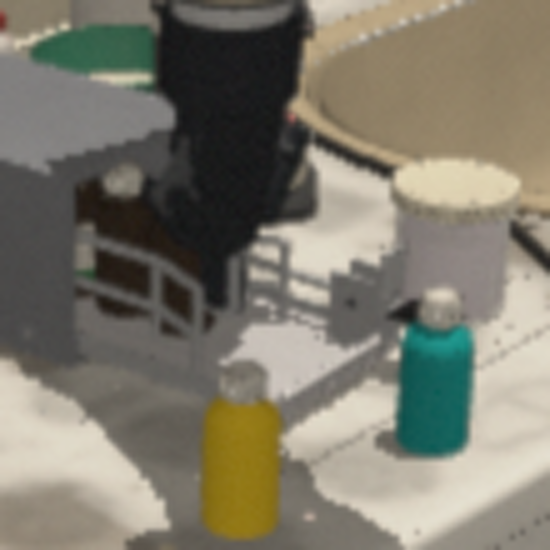

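```bash
for i in 1; do python3 -m inch '[[[1,0,0],[0,0,0],-1],[[1,0,0],[0,0,0],-1]]'|egrep 'pos|force'; python3 -m inch '[[[1,0,0],[0,0,0],-1],[[1,0,0],[0,0,0],-1]]'|egrep 'pos|force'; python3 -m inch '[[[1,0,0],[0,0,0],-1],[[1,0,0],[0,0,0],-1]]'|egrep 'pos|force'; done
```

```text
tool_pos: [0.5192, -0.1035, 0.03]
wrist_force: [-0.7, -0.4, -0.2]
tool_pos: [0.5199, -0.1034, 0.0299]
wrist_force: [-2.7, -0.6, -0.3]
tool_pos: [0.52, -0.1034, 0.0298]
wrist_force: [-5.7, -0.5, 1.4]
```

```bash
python3 -c "
from h import *
s=sense();print(tobay(s['tool_pos']),s['wrist_force'])"
```

```text
[-5.14567855e-02 -9.95068616e-05] [-5.69219276 -0.48821776  1.37946363]
```

```bash
python3 -m inch '[[[1,0,0],[0,0,0],-1],[[1,0,0],[0,0,0],-1]]'|egrep 'pos|force'; python3 -m inch '[[[-4,0,0],[0,0,0],-1],[[-14,0,0],[0,0,0],-1],[[-30,0,0],[0,0,0],-1],[[-44,0,0],[0,0,0],-1],[[-50,0,-15],[0,0,0],-1],[[-50,0,-60],[0,0,0],-1],[[-50,0,-85],[0,0,0],-1],[[-50,0,-85],[0,0,0],-1]]'; python3 - <<'E'
from h import *
print(tobay(sense()['tool_pos']))
a=capture('scene')[110:220,310:420]
cv2.imwrite('pics/p18.png',cv2.resize(a[...,::-1],None,fx=5,fy=5,interpolation=cv2.INTER_CUBIC))
E
```

```text
tool_pos: [0.52, -0.1034, 0.0298]
wrist_force: [-7.0, -1.0, 3.4]
time_s: 28.05
tool_pos: [0.473, -0.1091, 0.1185]
orientation: [0.999, 0.05, 0.004, 0.001]
wrist_force: [0.8, -0.9, 0.4]
width: -0.0001
[-0.09879033 -0.00101127]
```

View pics/p18.png

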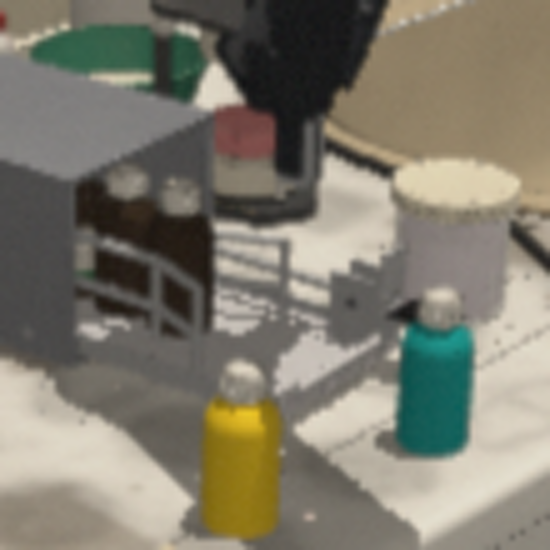

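```bash
python3 - <<'E'
from h import *
for x,y in((180,195),(128,183)):
    p=onz('scene',310+x/5-.4,110+y/5-.4,.09);print(tobay(p))
# lever geometry
print('pad',bay(-.154,-.0485))
a=capture('top')[150:230,400:460]
cv2.imwrite('pics/p19.png',cv2.resize(a[...,::-1],None,fx=7,fy=7,interpolation=cv2.INTER_CUBIC))
s=capture('scene')[140:190,365:415]
cv2.imwrite('pics/p20.png',cv2.resize(s[...,::-1],None,fx=10,fy=10,interpolation=cv2.INTER_CUBIC))
for p in [(-.154,-.0485,.04),(-.132,-.0485,.053),(-.132,-.0485,.066)]: print(proj('scene',(*bay(*p[:2]),p[2])))
E
```

```text
[-0.02044906 -0.00245949]
[0.01247071 0.00195311]
pad [ 0.42287499 -0.16188041]
[395.14485147 172.59979939]
[388.50212174 166.07003982]
[388.75493276 161.69219775]
```

View pics/p20.png

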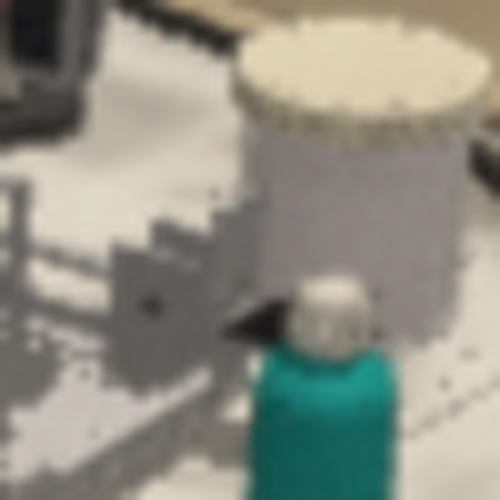

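View pics/p19.png

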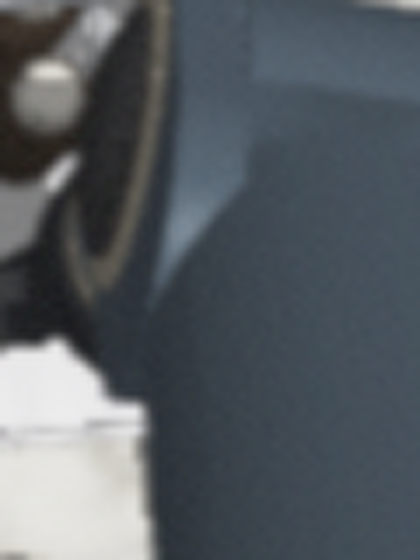

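```bash
python3 - <<'E'
from h import *
p=onz('top',468,197,.078);print('pot1',p,tobay(p))
print(go((*bay(-.150,-.05),.12),.101),go((*bay(-.150,-.05),.045),.101))
E
```

```text
pot1 [ 0.47175718 -0.24361839  0.078     ] [-0.11360843 -0.13475014]
(array([-48. ,  50. ,  -5.5]), array([-0.0007,  0.0024, -0.0002])) (array([-47.8,  50.1,  69.5]), array([-0.0007,  0.0024, -0.0002]))
```

```bash
python3 -m inch '[[[-20,15,-10],[0,0,0],-1],[[-40,38,-8],[0,0,0],-1],[[-48,43,-5],[0,0,0],-1],[[-48,43,10],[0,0.002,0],-1],[[-48,43,40],[0,0.002,0],-1],[[-48,43,60],[0,0.002,0],-1],[[-48,43,60],[0,0.002,0],-1]]'; python3 - <<'E'
from h import *
print(tobay(sense()['tool_pos']),go((*bay(-.150,-.044),.042),.101))
a=capture('scene')[90:220,310:440];b=capture('top')[140:270,360:490]
cv2.imwrite('pics/p21.png',cv2.resize(np.hstack([a,b])[...,::-1],None,fx=3,fy=3,interpolation=cv2.INTER_CUBIC))
E
```

```text
time_s: 28.9
tool_pos: [0.4235, -0.1546, 0.0514]
orientation: [0.999, 0.051, -0.004, -0.002]
wrist_force: [-0.1, 0.6, 0.2]
width: 0.0002
[-0.15263009 -0.04136844] (array([2.7, 2.7, 9.4]), array([-0.0037,  0.0075,  0.0003]))
```

View pics/p21.png

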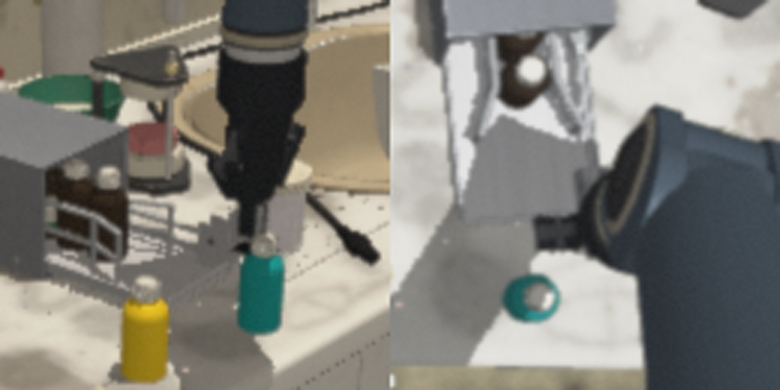

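```bash
python3 -m inch '[[[2,2.5,5],[0,0.007,0],-1],[[2.7,2.7,9],[0,0.007,0],-1],[[2.7,2.7,10],[0,0.007,0],-1]]'; python3 -m inch '[[[0,0,2],[0,0,0],-1],[[0,0,4],[0,0,0],-1],[[0,0,4],[0,0,0],-1]]'; python3 -c "
from h import *
print(tobay(sense()['tool_pos']),go((*bay(-.150,-.044),.033),.101))"
```

```text
time_s: 29.3
tool_pos: [0.429, -0.158, 0.044]
orientation: [0.999, 0.05, 0.003, -0.001]
wrist_force: [0.4, -0.4, 0.9]
width: -0.0001
time_s: 29.6
tool_pos: [0.4291, -0.158, 0.0399]
orientation: [0.999, 0.05, 0.003, -0.001]
wrist_force: [0.6, 0.6, -0.2]
width: 0.0001
[-0.14739952 -0.04526869] (array([-2.6, -1.3,  6.9]), array([-0.0013, -0.0056, -0.0001]))
```

```bash
python3 -m inch '[[[-1.5,-1,2],[0,-0.003,0],-1],[[-1.5,-1,4],[0,-0.003,0],-1],[[-1.5,-1,4],[0,-0.003,0],-1]]'; python3 -m inch '[[[0,0,2],[0,0,0],-1],[[0,0,4],[0,0,0],-1],[[0,0,4],[0,0,0],-1]]'; python3 -c "
from h import *
print(tobay(sense()['tool_pos']))"
```

```text
time_s: 29.9
tool_pos: [0.429, -0.1579, 0.0369]
orientation: [0.999, 0.05, 0.003, 0.0]
wrist_force: [-0.1, -1.1, 6.8]
width: 0.0002
time_s: 30.2
tool_pos: [0.4295, -0.158, 0.0334]
orientation: [0.999, 0.05, 0.003, 0.0]
wrist_force: [-1.4, -0.3, 7.0]
width: -0.0003
[-0.14706369 -0.0453195 ]
```

```bash
python3 -m inch '[[[0,0,2],[0,0,0],-1],[[0,0,2.5],[0,0,0],-1]]'; python3 -m inch '[[[2,0,0.5],[0,0,0],-1],[[4,0,0.5],[0,0,0],-1],[[6,0,0.5],[0,0,0],-1],[[8,0,0.5],[0,0,0],-1]]'; python3 -c "
from h import *
print(tobay(sense()['tool_pos']))"
```

```text
time_s: 30.4
tool_pos: [0.4298, -0.158, 0.0316]
orientation: [0.999, 0.05, 0.004, 0.0]
wrist_force: [-1.7, -0.0, 8.8]
width: 0.0001
time_s: 30.8
tool_pos: [0.4377, -0.1572, 0.0318]
orientation: [0.999, 0.05, 0.003, 0.0]
wrist_force: [-2.1, 0.6, 8.4]
width: 0.0001
[-0.13880443 -0.04535143]
```

```bash
python3 -m inch '[[[2,0,0],[0,0,0],-1],[[4,0,0],[0,0,0],-1],[[6,0,0],[0,0,0],-1],[[8,0,0],[0,0,0],-1]]';python3 -m inch '[[[2,0,0],[0,0,0],-1],[[4,0,0],[0,0,0],-1],[[6,0,0],[0,0,0],-1],[[8,0,0],[0,0,0],-1]]'; python3 - <<'E'
from h import *
print(tobay(sense()['tool_pos']))
a=capture('scene')[90:220,310:440];b=capture('top')[140:270,360:490]
cv2.imwrite('pics/p22.png',cv2.resize(np.hstack([a,b])[...,::-1],None,fx=3,fy=3,interpolation=cv2.INTER_CUBIC))
E
```

```text
time_s: 31.2
tool_pos: [0.4455, -0.1564, 0.0324]
orientation: [0.999, 0.05, 0.003, 0.0]
wrist_force: [-1.6, -0.7, 7.6]
width: 0.0
time_s: 31.6
tool_pos: [0.4532, -0.1556, 0.0331]
orientation: [0.999, 0.05, 0.003, 0.0]
wrist_force: [-2.0, 0.2, 6.8]
width: -0.0002
[-0.12320774 -0.0453363 ]
```

View pics/p22.png

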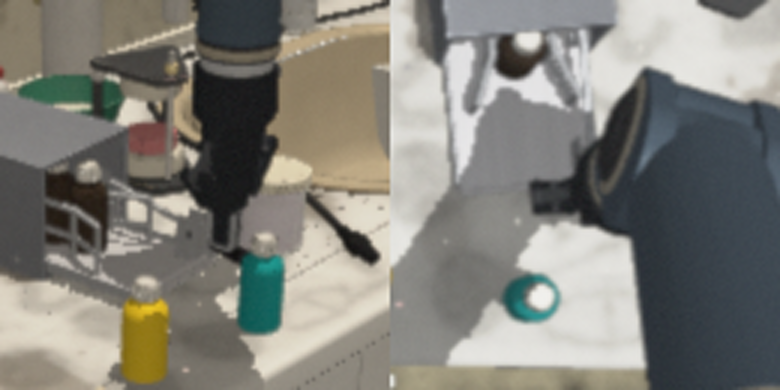

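```bash
python3 -m inch '[[[3,0,1],[0,0,0],-1],[[6,0,1],[0,0,0],-1],[[9,0,1],[0,0,0],-1],[[12,0,1],[0,0,0],-1],[[15,0,1],[0,0,0],-1],[[18,0,1],[0,0,0],-1],[[21,0,1],[0,0,0],-1],[[24,0,1],[0,0,0],-1],[[27,0,1],[0,0,0],-1],[[30,0,1],[0,0,0],-1],[[33,0,1],[0,0,0],-1],[[36,0,1],[0,0,0],-1]]'; python3 - <<'E'
from h import *
print(tobay(sense()['tool_pos']))
a=capture('scene')[90:220,310:440];b=capture('top')[140:270,360:490]
cv2.imwrite('pics/p23.png',cv2.resize(np.hstack([a,b])[...,::-1],None,fx=3,fy=3,interpolation=cv2.INTER_CUBIC))
E
```

```text
time_s: 32.9
tool_pos: [0.4894, -0.152, 0.033]
orientation: [0.999, 0.05, 0.003, 0.0]
wrist_force: [-2.1, 1.0, 7.5]
width: -0.0002
[-0.08679853 -0.04538085]
```

View pics/p23.png

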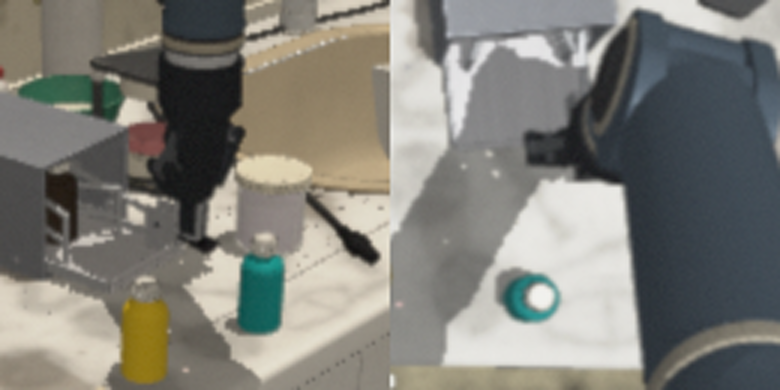

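```bash
python3 -m inch '[[[-3,0,-2],[0,0,0],-1],[[-6,0,-8],[0,0,0],-1],[[-6,0,-17],[0,0.08,0],-1],[[-6,0,-17],[0,0.16,0],-1],[[-6,0,-17],[0,0.24,0],-1],[[-6,0,-17],[0,0.3,0],-1],[[-6,0,-17],[0,0.3,0],-1],[[-6,0,-17],[0,0.3,0],-1]]'; python3 - <<'E'
from h import *
s=sense();print(tobay(s['tool_pos']),s['tool_pos'])
from scipy.spatial.transform import Rotation as Ro
R=Ro.from_quat(s['orientation'])
c,n=np.cos(YAW),np.sin(YAW)
print('tool delta for +10mm bay x, +10 world z:',R.inv().apply([10*c,10*n,0]),R.inv().apply([0,0,10]))
a=capture('scene')[90:220,310:440];b=capture('top')[140:270,360:490]
cv2.imwrite('pics/p24.png',cv2.resize(np.hstack([a,b])[...,::-1],None,fx=3,fy=3,interpolation=cv2.INTER_CUBIC))
E
```

```text
time_s: 33.8
tool_pos: [0.484, -0.1529, 0.0502]
orientation: [0.987, 0.049, 0.153, -0.007]
wrist_force: [0.4, -0.1, 0.2]
width: 0.0002
[-0.09231786 -0.04576707] [ 0.48396722 -0.15294209  0.05019594]
tool delta for +10mm bay x, +10 world z: [ 9.53170385 -0.01357221  3.02430778] [ 3.02431889e+00  7.01177325e-03 -9.53170741e+00]
```

View pics/p24.png

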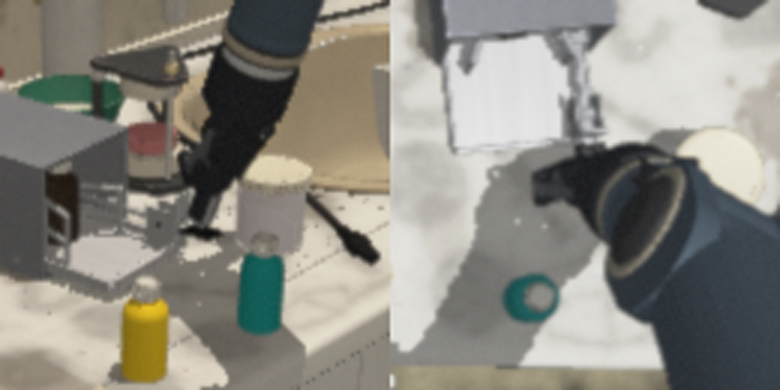

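```bash
python3 -m inch '[[[3,0,1],[0,0,0],-1],[[6,0,2],[0,0,0],-1],[[9,0,2.9],[0,0,0],-1],[[12,0,3.8],[0,0,0],-1],[[15,0,4.8],[0,0,0],-1],[[18,0,5.7],[0,0,0],-1],[[21,0,6.7],[0,0,0],-1],[[24,0,7.6],[0,0,0],-1],[[27,0,8.6],[0,0,0],-1],[[30,0,9.5],[0,0,0],-1],[[33,0,10.5],[0,0,0],-1],[[36,0,11.4],[0,0,0],-1]]'; python3 - <<'E'
from h import *
p=onz('top',398,189.7,.025);print('front edge before',tobay(p))
print(tobay(sense()['tool_pos']))
a=capture('scene')[90:220,310:440];b=capture('top')[140:270,360:490]
cv2.imwrite('pics/p25.png',cv2.resize(np.hstack([a,b])[...,::-1],None,fx=3,fy=3,interpolation=cv2.INTER_CUBIC))
E
```

```text
time_s: 35.1
tool_pos: [0.5229, -0.1487, 0.0504]
orientation: [0.987, 0.05, 0.153, -0.007]
wrist_force: [-1.4, 1.3, 0.2]
width: -0.0001
front edge before [-0.07616853  0.01641278]
[-0.05320023 -0.04542064]
```

View pics/p25.png

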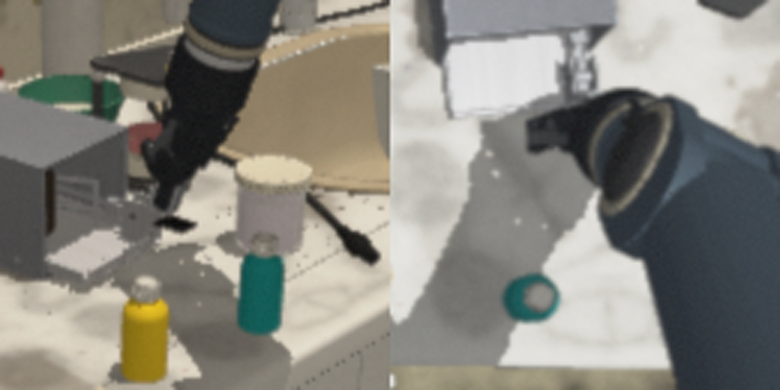

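```bash
python3 -m inch '[[[3,0,1],[0,0,0],-1],[[6,0,2],[0,0,0],-1],[[9,0,2.9],[0,0,0],-1],[[12,0,3.8],[0,0,0],-1],[[15,0,4.8],[0,0,0],-1],[[18,0,5.7],[0,0,0],-1],[[21,0,6.7],[0,0,0],-1],[[24,0,7.6],[0,0,0],-1],[[27,0,8.6],[0,0,0],-1],[[30,0,9.5],[0,0,0],-1],[[32,0,10.2],[0,0,0],-1],[[33,0,10.5],[0,0,0],-1]]'; python3 - <<'E'
from h import *
print(tobay(sense()['tool_pos']))
a=capture('scene')[90:220,310:440];b=capture('top')[140:270,360:490]
cv2.imwrite('pics/p26.png',cv2.resize(np.hstack([a,b])[...,::-1],None,fx=3,fy=3,interpolation=cv2.INTER_CUBIC))
E
```

```text
time_s: 36.4
tool_pos: [0.5583, -0.1453, 0.0506]
orientation: [0.987, 0.05, 0.154, -0.007]
wrist_force: [-2.4, -1.2, -1.0]
width: -0.0002
[-0.0176307  -0.04562306]
```

View pics/p26.png

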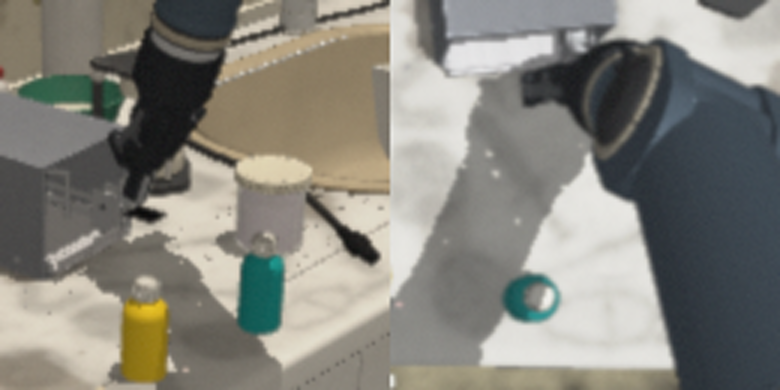

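```bash
python3 -m inch '[[[2,0,0.6],[0,0,0],-1],[[4,0,1.2],[0,0,0],-1],[[6,0,1.9],[0,0,0],-1],[[8,0,2.5],[0,0,0],-1]]';python3 -m inch '[[[1,0,0.3],[0,0,0],-1],[[2,0,0.6],[0,0,0],-1],[[3,0,0.9],[0,0,0],-1]]'; python3 - <<'E'
from h import *
print(tobay(sense()['tool_pos']))
a=capture('scene')[90:220,310:440];b=capture('top')[140:270,360:490]
cv2.imwrite('pics/p27.png',cv2.resize(np.hstack([a,b])[...,::-1],None,fx=3,fy=3,interpolation=cv2.INTER_CUBIC))
E
```

```text
time_s: 36.9
tool_pos: [0.5668, -0.1444, 0.0508]
orientation: [0.987, 0.05, 0.154, -0.007]
wrist_force: [-2.7, 0.3, -0.6]
width: 0.0
time_s: 37.2
tool_pos: [0.5699, -0.1441, 0.0508]
orientation: [0.987, 0.05, 0.154, -0.007]
wrist_force: [-3.5, -0.7, -0.2]
width: -0.0002
[-0.00597376 -0.04561801]
```

View pics/p27.png

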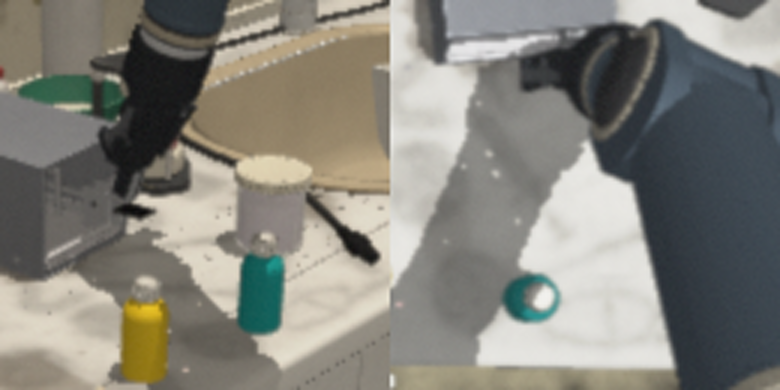

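```bash
python3 -m inch '[[[1,0,0.3],[0,0,0],-1],[[2,0,0.6],[0,0,0],-1]]'|egrep 'pos|force';python3 -m inch '[[[1,0,0.3],[0,0,0],-1],[[2,0,0.6],[0,0,0],-1]]'|egrep 'pos|force'; python3 -m inch '[[[1,0,0.3],[0,0,0],-1],[[1,0,0.3],[0,0,0],-1]]'|egrep 'pos|force'; python3 - <<'E'
from h import *
print(tobay(sense()['tool_pos']))
E
```

```text
tool_pos: [0.57, -0.1441, 0.0505]
wrist_force: [-10.8, -0.8, 7.4]
tool_pos: [0.5701, -0.1441, 0.0504]
wrist_force: [-12.5, -1.3, 11.2]
tool_pos: [0.5699, -0.1441, 0.0504]
wrist_force: [-6.7, -0.5, 5.7]
[-0.00594126 -0.04566864]
```

```bash
python3 -m inch '[[[-5,0,-1.5],[0,0,0],-1],[[-20,0,-6],[0,0,0],-1],[[-45,0,-14],[0,0,0],-1],[[-65,0,-25],[0,-0.1,0],-1],[[-75,0,-60],[0,-0.2,0],-1],[[-85,0,-100],[0,-0.3,0],-1],[[-110,0,-140],[0,-0.3,0],-1],[[-110,0,-140],[0,-0.3,0],-1]]'; python3 - <<'E'
from h import *
print(tobay(sense()['tool_pos']))
a=capture('scene')[100:200,300:400];b=capture('top')[120:220,360:460]
cv2.imwrite('pics/p28.png',cv2.resize(np.hstack([a,b])[...,::-1],None,fx=4,fy=4,interpolation=cv2.INTER_CUBIC))
E
```

```text
time_s: 38.7
tool_pos: [0.4244, -0.16, 0.1554]
orientation: [0.999, 0.049, 0.004, 0.001]
wrist_force: [0.4, -0.7, -0.6]
width: 0.0001
[-0.15229529 -0.04677913]
```

View pics/p28.png

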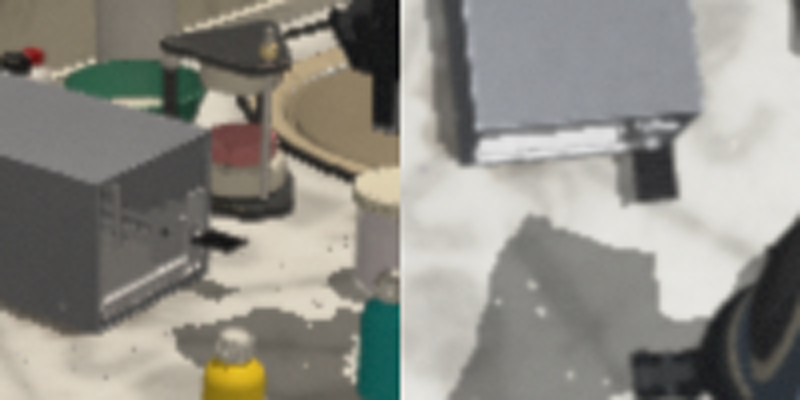

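```bash
python3 - <<'E'
from h import *
for x,y in((480,163),(540,157),(605,151)):print(tobay(onz('top',360+(x-400)/4-.4,120+y/4-.4,.025)))
C=lambda x,y:(360+(x-400)/4-.4,120+y/4-.4)
for x,y in((628,205),(678,197),(635,150),(668,143)):print('pad',tobay(onz('top',*C(x,y),.04)))
im=capture('scene')
cv2.imwrite('pics/p29.png',cv2.resize(im[135:190,315:365][...,::-1],None,fx=10,fy=10,interpolation=cv2.INTER_CUBIC))
print(proj('scene',(*bay(0,.06),.0)),proj('scene',(*bay(0,0.055),.025)),proj('scene',(*bay(0,-.055),.025)))
cv2.imwrite('pics/p30.png',im[...,::-1])
cv2.imwrite('pics/p31.png',capture('top')[...,::-1])
E
```

```text
[7.74127847e-05 5.36093156e-02]
[0.00050727 0.01663214]
[ 0.00066258 -0.02338043]
pad [-0.03627822 -0.03080829]
pad [-0.03409859 -0.0612958 ]
pad [-0.00310631 -0.0387488 ]
pad [-0.00060738 -0.05906382]
[325.51174339 183.74950272] [326.62840437 174.99374614] [350.72461237 162.11990535]
```

View pics/p29.png

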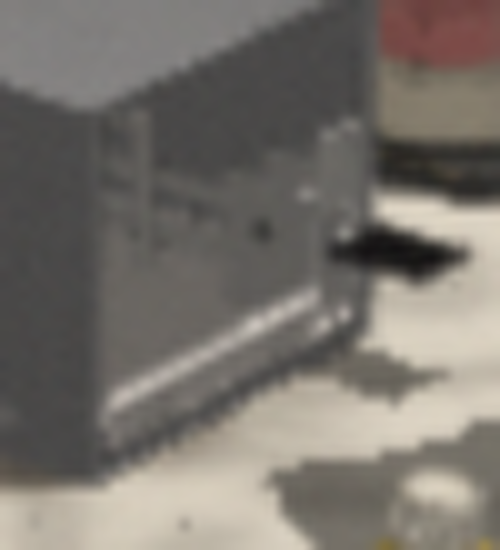

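View pics/p30.png

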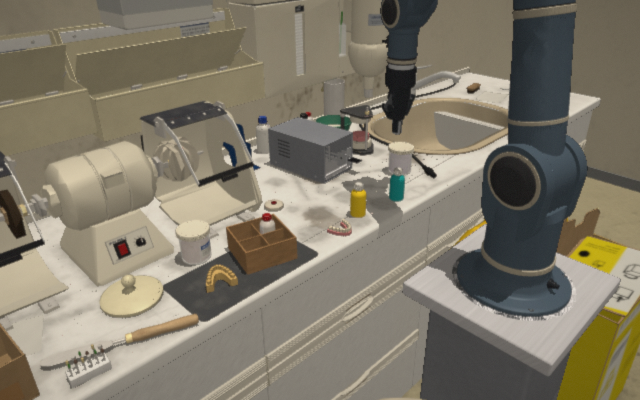

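View pics/p31.png

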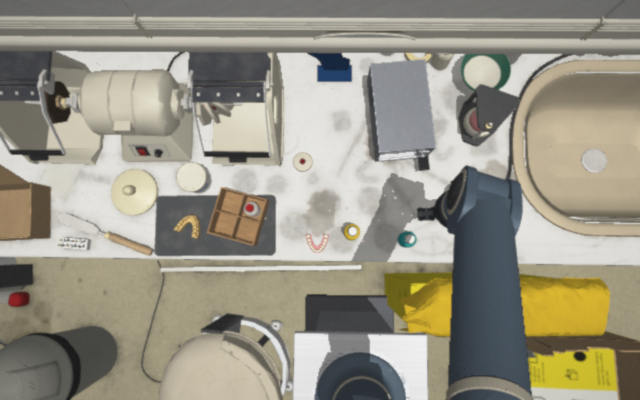

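```bash
python3 -c "
from station import *
print(sense()['wrist_force']);print(job_done())"
```

```text
[-0.51323    -0.25430915 -1.13518552]
the job is handed in; nothing more can be done
None
```

Both large amber bottles from the carton are in the bay lane behind the third, and the tray is fully home. I handed the job in at about 39 s of the 72 s allowed, with the gripper clear of everything.

- **Bottles:** I lifted each by its cap, stood it on the front of the tray and pushed it low up the lane. I pushed the second until the whole file stopped hard against the back stop, where the wrist force rose to 7 N. The pictures after that push showed the two rearmost bottles upright in single file; the front one was mostly hidden behind them.
- **Tray:** I held the release lever down for the first 55–60 mm of travel, then let it go. I finished by pushing on the thumb plate with the tool tilted, until the tray stopped hard at 12 N. In the last top view its front edge is within about 1 mm of the bay's front.
- **Bystanders:** The last pictures show the small bottle still in the carton, and the pots, denture, polishing wheel and yellow and turquoise bottles where they were.

**Checks that failed or disagreed:**
- The bottles can't be seen once the tray is home. That they stand upright and tight rests on pictures from before the tray went in, the slow push and the force readings.
- The file stopped about 4 mm farther in than I had calculated. One rough picture measurement put the last two caps about 33 mm apart instead of 38. I put both down to uncertainty in my measurements.
- When the tray reached its stop, the force also had an upward part of about 11 N that I did not explain; I took it as the fingertip rubbing on the plate.

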